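Tidy the finishing bench: hang the ear defenders, stand the bottles up

ROBOT

A 6-joint arm with a two-finger parallel gripper is mounted at the origin on the work surface. World frame = base frame: x ahead of the robot, y to its left, z up, the work surface at z = 0. Lengths are in m, angles in rad, forces in N, time in s.
With the tool pointing down it reaches from about 0.375 to 0.9 m from the base axis. Payload 3.1 kg.
Tool frame: the origin (TCP) lies midway between the tips of the shut fingers; the grasp point (between the pads) lies 19 mm behind it; z points along the fingers, y is the line along which they close (so a half turn about z gives the same grasp; the last joint's range is limited). The gripper opens to 87 mm and grips with 3 to 60 N. Pads are 19 mm wide; open, the fingers measure 117 mm over their backs; the gripper's body (75 mm by 190 mm) begins 51 mm behind the grasp point.
Start: joints at [-1.488, 0.527, 1.433, -0, 1.181, -0.178], TCP at [0.161, -0.604, 0.223] pointing down, gripper open.
Joint ranges: [-3.08, 3.08], [-0.75, 2.2], [0.22, 2.44], [-1.43, 4.57], [0, 2.65], [-2.85, 2.85]. Speed limits (rad/s): [2.79, 2.79, 3.14, 3.14, 3.14, 3.14].

INTERFACE

Orientations are given as a unit quaternion [x, y, z, w].
In Python, from rig import robot gives the robot as it stands.
- The arm moves only by the shell command python3 -m jog 'ROWS' [FORCE]. ROWS is a JSON object of lists of equal length, an entry for each row: "dp": the shift along the tool's x, y, z in mm, a list of three; "delta_rot": the turn, a rotation vector about the tool's x, y, z in rad, a list of three; "gripper": the opening, from -1 (shut) to 1 (fully open). A call has 1 to 12 rows; each row is the pose to reach, as a shift and turn from the pose commanded when the call began, along the tool's axes at that moment; what a row does not reach only later rows make up. A row lasts 1/10 s, in which the tool goes at most 50 mm and 8.59 degrees, less where a joint would pass 70% of its speed; a pose out of reach is approached as far as the arm can. A call with a gripper value outside its range is refused whole. The fingers move at their own pace and stop on an object; FORCE is the grip in N (left out, the last holds). Time passes only in rows, so rows that repeat a pose let the fingers close. It gives the time, the measured TCP pose, the force, the opening and the grip force at its end, in the units of the state.
- robot.get_obs(): the state, without advancing time (a new reading comes with each control period).
- robot.camera(name): name is "side" or "top" or "wrist"; returns the picture (384x512x3 uint8, red, green, blue); there is no depth.
- robot.camera_model(name): a dict with "fx", "fy", "cx", "cy" (pixels), "k1" (the pictures are not rectified: a ray, as slopes to the right and down, at radius r is drawn at 1 + k1 r^2 times it, then the intrinsics apply), "xyz" and "orientation" of the camera in the world; the wrist camera has in their place "T_tool_cam" (4x4, takes a point from camera to tool coordinates, whose origin is the TCP and whose axes are the flange's). Camera axes: x right, y down, z forward; pixel columns grow to the right and rows downward; lengths in m; the calibration is good to about 2 mm. A picture is of the moment at which its call begins: read the wrist's pose just before it. camera_model takes no time and is no camera call.
- robot.hand_in(): hands the job in; it is judged then, once.
Trained networks look in the newest picture that a camera, given by its name, has taken for a name from the list of things; names that differ only in an ending like _2 or _b are one class to them, and where a whole thing is asked for, a point or a joint stands for the part that bears it (a point fixed in the world has none). Each returns a list of dicts, best first, with "score" (0 to 1); they miss things now and then, are a little off and sometimes report something else, mostly with a low value. They report only what shows in the picture. A call takes as long as a camera call. They do not tell look-alikes from the thing itself.
- robot.search_frame(name, camera): "rect" ([left, top, right, bottom] in pixels, round what is visible of it).
The state is a dict: "time": time; "q": joint angles; "joint_velocities": joint speeds; "joint_torque": joint torques, N m; "position": TCP position; "tool_rot": TCP orientation; "ft_force": force on the tool from outside, world axes, zero at the start; "moment": the same for the moment, N m; "grip_width": finger opening in m; "grip_force": force on a finger pad.
Only numpy, scipy, OpenCV 4.12 (cv2) and the standard library are available. Lean on these libraries where they do the work, as an engineer would, in place of code of your own. Each camera call takes 0.05 s, during which the arm holds its last target. There are 200 camera calls.

TASK

Put the bench in order after the shift: hang every pair of ear defenders astride the rail, crown on the tube and one cup on each side, and stand every fallen bottle upright on the rubber mat, in line with the bottle that stands there. Leave that bottle standing on the mat and do not disturb the tub, the tin and the roll of tape beyond.

Things in the scene. Friction and masses are not known exactly. Their poses are not given: they have to be found in the camera images.
- rail: Ear-defender rail fixed to the bench, left or right of the robot (the mat on the other side): a level steel tube 16 mm thick, 350 mm long, axis 150 mm above the bench, on two 16 mm posts 334 mm apart. Origin on the bench below the tube's middle; y along the tube, x across it, away from the robot at zero yaw, z up.
- rail_mid (a point): The middle of the tube, on its axis, 150 mm above the rail's origin; same axes as the rail. When ear defenders hang properly, their crown's underside rests on top of the tube (158 mm above the bench), so their origin is 33 mm above the bench.
- mat: Flat black rubber mat fixed to the bench, 90 mm wide (x), 340 mm long (y), 4 mm thick: the row of bottles stands along it, with three places about 120 mm apart (y = -120, 0 and 120 mm). Origin under its centre on the bench; x points away from the robot at zero yaw, z up.
- muff1: Rigid ear defenders, 0.18-0.29 kg, standing on the bench before the rail (2 or 3 present). 156 mm over the cups (x), 80 mm clear between; cups 66 mm deep (y), 72 mm high. A 22 mm wide steel band rises to a crown block 56 (x) x 30 (y) x 28 mm high, underside 125 mm, top 153 mm above the origin: grip it from above, fingertips above its underside. Origin midway between the cups' undersides, z up.
- muff2: Rigid ear defenders, 0.18-0.29 kg, standing on the bench before the rail (2 or 3 present). 156 mm over the cups (x), 80 mm clear between; cups 66 mm deep (y), 72 mm high. A 22 mm wide steel band rises to a crown block 56 (x) x 30 (y) x 28 mm high, underside 125 mm, top 153 mm above the origin: grip it from above, fingertips above its underside. Origin midway between the cups' undersides, z up.
- muff3: Rigid ear defenders, 0.18-0.29 kg, standing on the bench before the rail (2 or 3 present). 156 mm over the cups (x), 80 mm clear between; cups 66 mm deep (y), 72 mm high. A 22 mm wide steel band rises to a crown block 56 (x) x 30 (y) x 28 mm high, underside 125 mm, top 153 mm above the origin: grip it from above, fingertips above its underside. Origin midway between the cups' undersides, z up.
- fallen1: Firm square white bottle lying on its side before the mat, roughly along it, cap pointing to one side, 0.16-0.26 kg: body 50 x 50 mm, 95 mm long, then a round cap 24 mm in diameter, 30 mm long (125 mm in all). Origin: centre of its flat base; x runs from base to cap (points up once it stands), y and z square to the body's faces.
- fallen2: Firm square white bottle lying on its side before the mat, roughly along it, cap pointing to one side, 0.16-0.26 kg: body 50 x 50 mm, 95 mm long, then a round cap 24 mm in diameter, 30 mm long (125 mm in all). Origin: centre of its flat base; x runs from base to cap (points up once it stands), y and z square to the body's faces.
- stand1: Bottle of the same kind and size (50 x 50 mm, 125 mm tall) already standing on the mat. Origin: centre of its base, z up. Only one of the three is present; the other two places are free.
- stand2: Bottle of the same kind and size (50 x 50 mm, 125 mm tall) already standing on the mat. Origin: centre of its base, z up. Only one of the three is present; the other two places are free.
- stand3: Bottle of the same kind and size (50 x 50 mm, 125 mm tall) already standing on the mat. Origin: centre of its base, z up. Only one of the three is present; the other two places are free.
- tub: Bystander: open clear plastic tub with steel brackets, 110 x 150 mm, 70 mm high; origin under its centre.
- tin: Bystander: round tin, 70 mm in diameter, 60 mm tall; origin under its centre.
- tape: Bystander: roll of tape lying flat, 90 mm in diameter, 25 mm high; origin under its centre.
There are look-alikes about, which are no part of the job. What is shaped like the muff2 but orange or red is not meant.

How it is judged:
By the outcome, as a careful person would: the job done as asked, in the order asked, and still so for the second after the job is handed in, with the robot touching nothing.
Of muff1, muff2, muff3 only 2 to 3 are there at a start; the rules pass over those that are not, and their reading is None.
Of stand1, stand2, stand3 only 1 to 1 are there at a start; the rules pass over those that are not, and their reading is None.
At some moment in a run one of fallen1, fallen2 may be knocked a few centimetres aside while the robot is not near it.
Once in a run the grip may slacken for a moment while it holds something.
It also fails if it takes over 210 s, if anything falls off the work surface, if the arm or the gripper's body presses on something with over 40 N, if the wrist force passes 120 N, or if a joint passes its speed limit or range.

## Working session

There is one attempt and no reset: what is moved stays moved. The work goes in short steps, Python scripts to look and compute and a shell command to move; the robot and the scene stay as the last step left them, time stands still between calls to the robot, and variables do not carry over. Pictures are saved under pics/ and viewed, at most 17 in all, crops included, and the job is handed in when it is done.

```bash
mkdir -p pics; ls; cat > h.py <<'E'
import numpy as np, cv2
from rig import robot
from scipy.spatial.transform import Rotation as R
def snap(n,f):
    o=robot.get_obs(); im=robot.camera(n); cv2.imwrite(f'pics/{f}.png',im[...,::-1]); return im,o
def pose(n,o=None):
    m=robot.camera_model(n)
    if 'xyz' in m: return m,R.from_quat(m['orientation']).as_matrix(),np.array(m['xyz'])
    o=o or robot.get_obs(); T=np.array(m['T_tool_cam']); Rt=R.from_quat(o['tool_rot']).as_matrix()
    return m,Rt@T[:3,:3],Rt@T[:3,3]+o['position']
def ray(n,u,v,o=None):
    m,Rc,c=pose(n,o); d=np.array([(u-m['cx'])/m['fx'],(v-m['cy'])/m['fy']]); s=d.copy()
    for _ in range(20): s=d/(1+m['k1']*(s@s))
    r=Rc@np.array([s[0],s[1],1]); return c,r
def at(n,u,v,z,o=None):
    c,r=ray(n,u,v,o); return c+r*(z-c[2])/r[2]
def proj(n,P,o=None):
    m,Rc,c=pose(n,o); p=(np.atleast_2d(P)-c)@Rc; s=p[:,:2]/p[:,2:]; s=s*(1+m['k1']*(s**2).sum(1))[:,None]
    return s*[m['fx'],m['fy']]+[m['cx'],m['cy']]
def tri(*rs):
    A=np.zeros((3,3));b=np.zeros(3);Ms=[]
    for c,r in rs:
        r=r/np.linalg.norm(r);M=np.eye(3)-np.outer(r,r);A+=M;b+=M@c
    p=np.linalg.solve(A,b); return p,[np.linalg.norm((np.eye(3)-np.outer(r,r)/(r@r))@(p-c)) for c,r in rs]
def tool(P,o=None):
    "world point -> shift in tool axes, mm"
    o=o or robot.get_obs(); return (R.from_quat(o['tool_rot']).as_matrix().T@(np.array(P)-o['position'])*1000).round(1)
E
python3 - <<'E'
from h import *
for n in('top','side','wrist'):
    im,o=snap(n,n+'0')
    print(n,robot.camera_model(n))
    for k in('muff1','fallen1','stand1','rail','mat','tub','tin','tape'):
        print(k,[(d['rect'],round(d['score'],2)) for d in robot.search_frame(k,n)])
a=cv2.imread('pics/top0.png');b=cv2.imread('pics/side0.png')
print(robot.get_obs())
E
```

```text
pics
top {'fx': 358.9754111546101, 'fy': 358.9754111546101, 'cx': 256.86359612028275, 'cy': 190.4907701745602, 'k1': -0.05662834569846022, 'xyz': array([ 0.31112006, -0.03090109,  1.21899374]), 'orientation': array([ 0.71039341, -0.69934003,  0.05302068, -0.05876677])}
muff1 [([260.6, 192.2, 309.7, 240.2], 0.78), ([317.1, 188.0, 349.0, 237.1], 0.72), ([329.0, 253.8, 353.4, 267.5], 0.69), ([352.1, 188.1, 383.7, 231.4], 0.58)]
fallen1 [([130.3, 209.7, 171.8, 233.1], 0.88), ([193.0, 207.7, 230.2, 225.9], 0.65)]
stand1 [([135.1, 148.5, 156.6, 172.1], 0.78), ([191.8, 207.1, 231.5, 229.2], 0.75), ([231.5, 91.2, 277.5, 133.9], 0.65), ([351.4, 185.5, 383.9, 234.8], 0.15)]
rail [([269.1, 149.7, 384.2, 179.5], 0.76)]
mat [([136.4, 154.9, 232.5, 177.1], 0.6), ([270.6, 148.2, 386.6, 177.6], 0.21)]
tub [([230.7, 90.8, 272.4, 135.0], 0.94)]
tin [([169.9, 109.0, 193.4, 127.6], 0.68)]
tape [([303.5, 111.0, 325.5, 132.2], 0.51)]
side {'fx': 456.3895832441923, 'fy': 456.3895832441923, 'cx': 253.72896792781245, 'cy': 192.7966747641869, 'k1': -0.047090869075764444, 'xyz': array([0.38403118, 1.10842392, 
[... 1255 characters left out ...]
48848236e+00,  5.27497836e-01,  1.43269674e+00, -8.13578178e-06,
        1.18140158e+00, -1.78485154e-01]), 'joint_velocities': array([ 2.75839559e-04, -3.58971163e-04, -1.77522827e-06, -1.31143962e-04,
       -3.66036259e-04,  1.09783982e-03]), 'joint_torque': array([-9.98396604e-05, -4.40015924e+01, -1.76981682e+01,  6.32484932e-02,
        5.04600978e-02, -1.98207420e-05]), 'position': array([ 0.16119132, -0.60383381,  0.22255077]), 'tool_rot': array([ 9.91509817e-01,  1.30031854e-01, -3.67489381e-06, -1.92888350e-06]), 'ft_force': array([-0.0708985 ,  0.34002086, -0.33730826]), 'moment': array([-0.00979619,  0.00285058, -0.00795617]), 'grip_force': 0.0, 'grip_width': 0.08715103585606027}
```

View pics/top0.png

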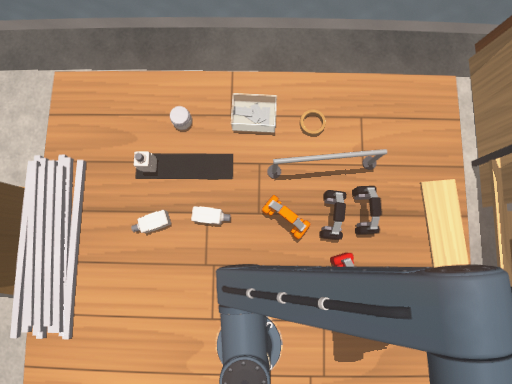

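View pics/side0.png

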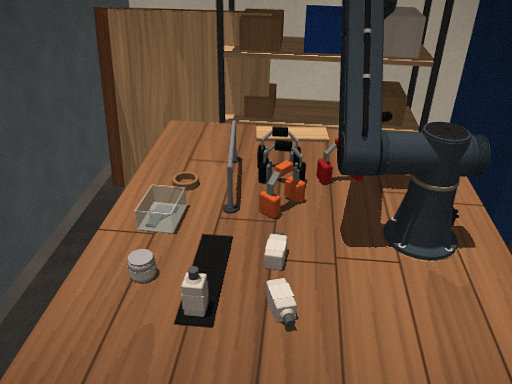

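Top view: black muffs at (335,215) and (368,210), look-alikes orange (287,217) and red (343,262, partly under the arm). Rail runs (272,162)-(385,153), mat is at (185,166) with the standing bottle at (146,160), and fallen bottles are at (151,222) and (210,216). One close crop next to check the choice.

```bash
python3 - <<'E'
import cv2,numpy as np
a=cv2.imread('pics/top0.png')[140:280,255:395];b=cv2.imread('pics/side0.png')[110:235,215:375];w=cv2.imread('pics/wrist0.png')
a=cv2.resize(a,(560,560),interpolation=cv2.INTER_CUBIC)
cv2.imwrite('pics/c1.png',a)
b=cv2.resize(b,(640,500),interpolation=cv2.INTER_CUBIC)
w=cv2.resize(w,(133,100)); b[:100,507:]=w
cv2.imwrite('pics/c2.png',b)
from h import *
for n,p in [('fallenA',(151,222)),('B',(210,216)),('muffA',(335,215)),('muffB',(368,210)),('railL',(272,162)),('railR',(385,153)),('mat',(136,166)),('mat',(233,166))]:
    print(n,at('top',*p,0.15 if 'rail' in n or 'muff' in n else .03).round(3))
E
```

```text
fallenA [0.389 0.331 0.03 ]
B [0.413 0.135 0.03 ]
muffA [ 0.411 -0.255  0.15 ]
muffB [ 0.427 -0.355  0.15 ]
railL [ 0.57  -0.066  0.15 ]
railR [ 0.605 -0.414  0.15 ]
mat [0.579 0.395 0.03 ]
mat [0.584 0.063 0.03 ]
```

View pics/c1.png

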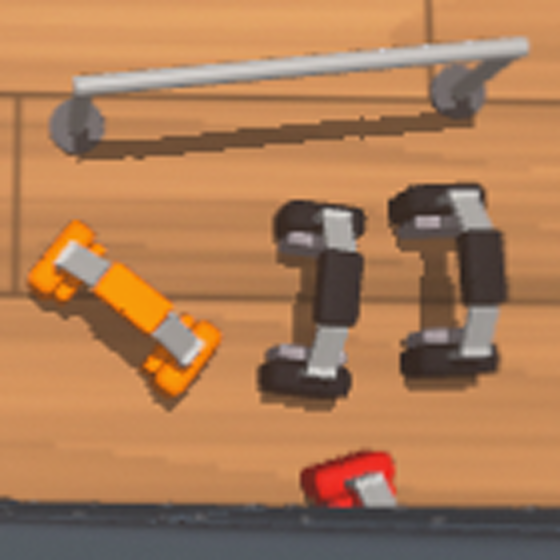

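View pics/c2.png

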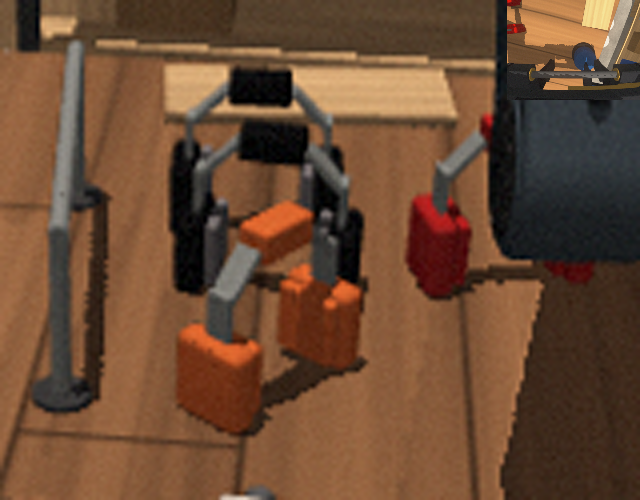

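Two black muffs are real (crowns at 339,212 and 375,207 in the top picture); the orange (287,217) and red (343,262) ones are look-alikes. Next is moving the wrist camera over them.

```bash
python3 -m jog '{"dp":[[0,0,-80],[40,-25,-80],[80,-50,-80],[120,-80,-80],[165,-110,-80],[205,-140,-80],[250,-170,-80],[290,-200,-80],[330,-222,-80],[330,-222,-80],[330,-222,-80]],"delta_rot":[[0,0,0],[0,0,0.05],[0,0,0.1],[0,0,0.15],[0,0,0.2],[0,0,0.25],[0,0,0.25],[0,0,0.25],[0,0,0.25],[0,0,0.25],[0,0,0.25]],"gripper":[1,1,1,1,1,1,1,1,1,1,1]}' 30
python3 - <<'E'
from h import *
im,o=snap('wrist','w1'); print(o['position'],o['tool_rot'])
for k in('muff1','rail'): print(k,[(d['rect'],round(d['score'],2)) for d in robot.search_frame(k,'wrist')])
snap('top','top1')
for k in('muff1','fallen1'): print(k,[(d['rect'],round(d['score'],2)) for d in robot.search_frame(k,'top')])
E
```

```text
time: 2.45
position: [0.4236, -0.3031, 0.3027]
tool_rot: [1.0, 0.007, -0.0, 0.0]
ft_force: [-0.9, -0.6, -0.7]
grip_width: 0.0869
grip_force: 0.0
[ 0.42363557 -0.30307297  0.30272851] [ 9.99973525e-01  7.27102866e-03 -1.20597684e-05  2.84932945e-04]
muff1 [([50.2, 107.7, 185.2, 217.7], 0.96), ([203.3, 99.6, 266.9, 221.4], 0.78), ([229.7, 227.4, 299.6, 331.8], 0.73), ([288.8, 86.5, 348.9, 209.4], 0.66)]
rail [([15.3, 1.4, 366.0, 59.5], 0.61)]
muff1 [([319.4, 187.9, 338.3, 237.8], 0.6)]
fallen1 [([191.5, 207.2, 227.7, 224.2], 0.88), ([135.2, 209.1, 171.3, 234.1], 0.86)]
```

View pics/w1.png

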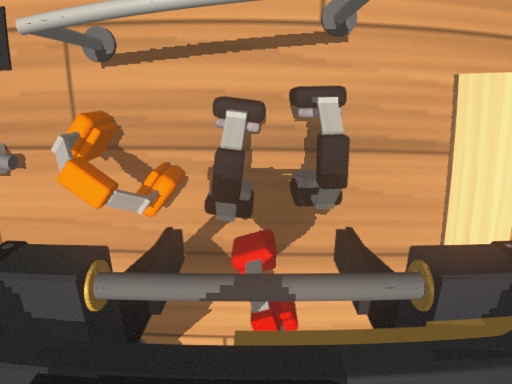

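Wrist view: black muffs at (231,155) and (325,145), orange at (115,165), red at (262,280), rail running (20,25)-(240,0) at the top. A finer crop for the crown corners follows.

```bash
python3 - <<'E'
import cv2,numpy as np
a=cv2.imread('pics/w1.png')[80:225,195:365]
a=cv2.resize(a,None,fx=4,fy=4,interpolation=cv2.INTER_CUBIC)
a=np.clip(255*(a/255.)**.45,0,255).astype(np.uint8)
for x in range(0,680,40): cv2.line(a,(x,0),(x,5),(0,255,0),1)
cv2.imwrite('pics/c3.png',a)
E
```

```text
(no output)
```

View pics/c3.png

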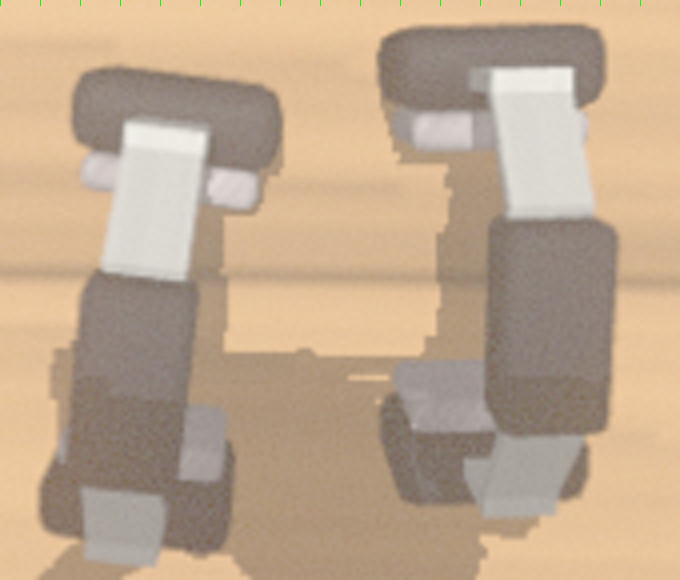

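```bash
cat > fit.py <<'E'
from h import *
from scipy.optimize import least_squares
B=np.array([[x,y,z] for x in(-.028,.028) for y in(-.015,.015) for z in(.125,.153)])
def feats(px):
    (cx,cy),(w,h),_=cv2.minAreaRect(px.astype(np.float32)); b=cv2.boxPoints(((cx,cy),(w,h),_))
    e=[b[1]-b[0],b[2]-b[1]]; e=max(e,key=np.linalg.norm); e=e*np.sign(e[1]); return np.array([cx,cy,40*e[0]/np.linalg.norm(e)])
def fit(obs):
    "obs: list of (cam,state,corner px)"
    F=[feats(np.array(c)) for _,_,c in obs]
    def model(p): c,s=np.cos(p[2]),np.sin(p[2]); return B@np.array([[c,s,0],[-s,c,0],[0,0,1]])+[p[0],p[1],p[3]]
    g=at(obs[0][0],*F[0][:2],.15,obs[0][1])
    r=least_squares(lambda p:np.concatenate([feats(proj(n,model(p),o))-f for (n,o,_),f in zip(obs,F)]),[g[0],g[1],0,0],x_scale=[.01,.01,.1,.01],diff_step=1e-3)
    return r.x.round(4),r.fun.round(1)
E
python3 - <<'E'
from fit import *
o=robot.get_obs()
c=lambda L:[(x/4+195,y/4+80) for x,y in L]
t=lambda L:[(x/4+255,y/4+140) for x,y in L]
print('A',fit([('wrist',o,c([(88,270),(200,277),(178,490),(66,487)])),('top',None,t([(322,250),(363,251),(357,328),(315,324)]))]))
print('B',fit([('wrist',o,c([(489,217),(617,221),(608,433),(487,430)])),('top',None,t([(459,230),(502,230),(508,305),(465,305)]))]))
E1=tri(ray('top',274.5,161.5),ray('side',230,166.25)); E2=tri(ray('top',386.75,151.75),ray('side',234.25,120.75))
print(E1,E2,np.linalg.norm(E1[0]-E2[0]))
E
```

```text
A (array([ 4.213e-01, -2.752e-01,  0.000e+00,  1.000e-04]), array([-0.1, -0.3,  4.3,  1.1, -0. ,  3.8]))
B (array([ 0.4379, -0.3829,  0.    ,  0.0021]), array([-0.1, -0. , -1.1,  0.3,  0. , -1.9]))
(array([ 0.57182449, -0.07300627,  0.15516104]), [np.float64(0.0008972900933389696), np.float64(0.0008972900933391256)]) (array([ 0.60890095, -0.41876571,  0.15265243]), [np.float64(0.0008221745010927429), np.float64(0.0008221745010926239)]) 0.3477506959236088
```

```bash
sed -i 's/p\[2\]),np.sin(p\[2\])/p[2]-1),np.sin(p[2]-1)/; s/g\[1\],0,0\]/g[1],1,.01]/; s/return r.x.round(4)/return (r.x-[0,0,1,0]).round(4)/' fit.py
python3 - <<'E'
from fit import *
o=robot.get_obs()
c=lambda L:[(x/4+195,y/4+80) for x,y in L]
t=lambda L:[(x/4+255,y/4+140) for x,y in L]
A,_=a=fit([('wrist',o,c([(88,270),(200,277),(178,490),(66,487)])),('top',None,t([(322,250),(363,251),(357,328),(315,324)]))])
Bb,_=b=fit([('wrist',o,c([(489,217),(617,221),(608,433),(487,430)])),('top',None,t([(459,230),(502,230),(508,305),(465,305)]))])
print(a,b)
e1=np.array([.5718,-.073]);e2=np.array([.6089,-.4188]);d=e1-e2;print('rail mid',(e1+e2)/2,'yaw',np.arctan2(-d[0],d[1]))
for p in(A,Bb): print(tool([p[0],p[1],p[3]+.129]))
E
```

```text
(array([ 0.4199, -0.2748, -0.0992, -0.004 ]), array([-0.2, -0.2,  0.2,  0.6,  0.6, -0.2])) (array([ 0.4377, -0.383 ,  0.0376,  0.0019]), array([-0.1, -0. ,  0.4,  0.3,  0.1, -0.4]))
rail mid [ 0.59035 -0.2459 ] yaw 0.10687862168682973
[ -1.7 -30.8 177.5]
[ 15.2  77.6 171.6]
```

```bash
python3 -m jog '{"dp":[[-2,-31,40],[-2,-31,85],[-2,-31,130],[-2,-31,155],[-2,-31,168],[-2,-31,174],[-2,-31,174],[-2,-31,174],[-2,-31,174],[-2,-31,174],[-2,-31,174],[-2,-31,174]],"delta_rot":[[0,0,0.114],[0,0,0.114],[0,0,0.114],[0,0,0.114],[0,0,0.114],[0,0,0.114],[0,0,0.114],[0,0,0.114],[0,0,0.114],[0,0,0.114],[0,0,0.114],[0,0,0.114]],"gripper":[1,1,1,1,1,1,1,-1,-1,-1,-1,-1]}' 40
```

```text
time: 3.95
position: [0.4206, -0.2734, 0.1289]
tool_rot: [0.999, -0.052, 0.0, 0.0]
ft_force: [-0.1, 0.4, -0.2]
grip_width: 0.0551
grip_force: 0.0
```

```bash
python3 -m jog '{"dp":[[0,0,0],[0,0,0],[0,0,0],[0,0,0],[0,0,0],[0,0,0],[0,0,-10],[0,0,-30],[0,0,-60],[0,0,-60]],"delta_rot":[[0,0,0],[0,0,0],[0,0,0],[0,0,0],[0,0,0],[0,0,0],[0,0,0],[0,0,0],[0,0,0],[0,0,0]],"gripper":[-1,-1,-1,-1,-1,-1,-1,-1,-1,-1]}' 40
python3 - <<'E'
from h import *
o=robot.get_obs();yaw=-.099;ry=.107
# place: grip tip is 4mm above underside (z .125->tip .129)
for n,s in(('slot+',.065),('slot-',-.065)):
    P=np.array([.5904-s*.1067,-.2459+s*.994]);print(n,P,tool([*P,.335],o),tool([*P,.162],o))
print(o['position'],R.from_quat(o['tool_rot']).as_matrix()[:2,0],o['grip_width'],o['grip_force'],o['ft_force'])
E
```

```text
time: 4.95
position: [0.4226, -0.2753, 0.1922]
tool_rot: [0.999, -0.051, 0.003, 0.003]
ft_force: [0.7, -1.6, -2.2]
grip_width: 0.0298
grip_force: 39.7
slot+ [ 0.5834645 -0.18129  ] [ 151.3 -109.3 -142.4] [ 150.2 -110.3   30.6]
slot- [ 0.5973355 -0.31051  ] [ 178.4   17.8 -141.4] [177.2  16.8  31.5]
[ 0.42256578 -0.27534535  0.19224089] [ 0.99467915 -0.10279677] 0.029779343225979086 39.68519277870655 [ 0.6680509  -1.55975168 -2.21828672]
```

```bash
python3 -m jog '{"dp":[[0,0,-45],[0,0,-90],[0,0,-130],[0,0,-144],[30,-22,-144],[60,-44,-144],[90,-66,-144],[120,-88,-144],[140,-102,-144],[151,-109,-144],[151,-109,-144],[151,-109,-144]],"delta_rot":[[0,0,0],[0,0,0],[0,0,0],[0,0,-0.03],[0,0,-0.06],[0,0,-0.09],[0,0,-0.12],[0,0,-0.15],[0,0,-0.18],[0,0,-0.206],[0,0,-0.206],[0,0,-0.206]],"gripper":[-1,-1,-1,-1,-1,-1,-1,-1,-1,-1,-1,-1]}' 40
python3 - <<'E'
from h import *
im,o=snap('wrist','w2');s,_=snap('side','s2')
print(o['position'],R.from_quat(o['tool_rot']).as_matrix()[:2,0],o['grip_width'],o['grip_force'])
P=np.array([.5904-.065*.1067,-.2459+.065*.994]);print(tool([*P,.162],o))
cv2.imwrite('pics/c4.png',np.hstack([im[:,:,::-1],cv2.resize(s[60:252,200:344],(288,384))[:,:,::-1]]))
E
```

```text
time: 6.15
position: [0.5808, -0.1807, 0.3319]
tool_rot: [0.999, 0.051, -0.001, -0.0]
ft_force: [0.2, -0.0, -1.9]
grip_width: 0.0298
grip_force: 40.0
[ 0.58077136 -0.18073993  0.33188509] [0.99477369 0.10207813] 0.02979567751863408 39.9866345571354
[  3.    0.9 169.9]
```

View pics/c4.png

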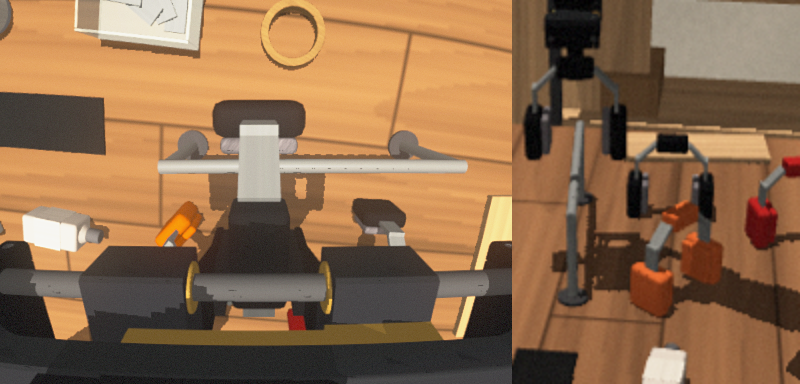

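Wrist view: the rail tube runs (160,167)-(466,167), with the muff's crown gripped square at column 260. In the side view the muff hangs level above the tube. The rail can be measured from here.

```bash
python3 - <<'E'
from h import *
o=robot.get_obs()
a=at('wrist',160,166.5,.15,o);b=at('wrist',467,166.5,.15,o);print(a,b,np.linalg.norm(a-b),(a+b)/2,np.arctan2(-(a-b)[0],(a-b)[1]))
E
python3 -m jog '{"dp":[[3,1,30],[3,1,70],[3,1,110],[3,1,140],[3,1,155],[3,1,162],[3,1,166],[3,1,168],[3,1,168]],"delta_rot":[[0,0,0],[0,0,0],[0,0,0],[0,0,0],[0,0,0],[0,0,0],[0,0,0],[0,0,0],[0,0,0]],"gripper":[-1,-1,-1,-1,-1,-1,-1,-1,-1]}' 40
```

```text
[ 0.57366752 -0.07114266  0.15      ] [ 0.6102359  -0.42381953  0.15      ] 0.3545676538756601 [ 0.59195171 -0.2474811   0.15      ] 0.1033188511182802
time: 7.15
position: [0.5854, -0.1816, 0.1656]
tool_rot: [0.999, 0.051, 0.001, 0.001]
ft_force: [0.4, 0.2, -1.1]
grip_width: 0.0295
grip_force: 40.0
```

```bash
for i in 1 2; do python3 -m jog '{"dp":[[0,0,1.5],[0,0,1.5]],"delta_rot":[[0,0,0],[0,0,0]],"gripper":[-1,-1]}' 40 | egrep 'pos|ft'; done
```

```text
position: [0.5853, -0.1812, 0.1637]
ft_force: [-0.5, -0.4, -2.5]
position: [0.5849, -0.181, 0.1615]
ft_force: [0.2, -0.3, -1.6]
```

```bash
for i in 1 2 3; do python3 -m jog '{"dp":[[0,0,1.2],[0,0,1.2]],"delta_rot":[[0,0,0],[0,0,0]],"gripper":[-1,-1]}' 40 | egrep 'pos|ft'; done
```

```text
position: [0.5851, -0.1811, 0.161]
ft_force: [-1.1, 0.6, 2.6]
position: [0.5851, -0.1811, 0.1609]
ft_force: [-2.9, 1.5, 8.0]
position: [0.5851, -0.1811, 0.1608]
ft_force: [-3.7, 2.2, 14.4]
```

```bash
python3 -m jog '{"dp":[[0,0,-2.5],[0,0,-2.5],[0,0,-2.5],[0,0,-2.5],[0,0,-2.5],[0,0,-15],[0,0,-45],[0,0,-85],[0,0,-130],[0,0,-130],[0,0,-130]],"delta_rot":[[0,0,0],[0,0,0],[0,0,0],[0,0,0],[0,0,0],[0,0,0],[0,0,0],[0,0,0],[0,0,0],[0,0,0],[0,0,0]],"gripper":[-1,1,1,1,1,1,1,1,1,1,1]}' 40
python3 - <<'E'
from h import *
im,o=snap('wrist','w3');s,_=snap('side','s3')
print(o['position'],R.from_quat(o['tool_rot']).as_matrix()[:2,0],o['grip_width'],tool([.4377,-.383,.30]))
cv2.imwrite('pics/c5.png',np.hstack([im[:,:,::-1],cv2.resize(s[60:252,200:344],(288,384))[:,:,::-1]]))
E
```

```text
time: 9.25
position: [0.5856, -0.1814, 0.2902]
tool_rot: [0.999, 0.051, 0.002, 0.001]
ft_force: [-0.2, 0.4, 0.4]
grip_width: 0.0862
grip_force: 0.0
[ 0.5856327  -0.18138254  0.29023056] [0.99470507 0.10271046] 0.08617208008534229 [-166.4  186.2  -12.7]
```

View pics/c5.png

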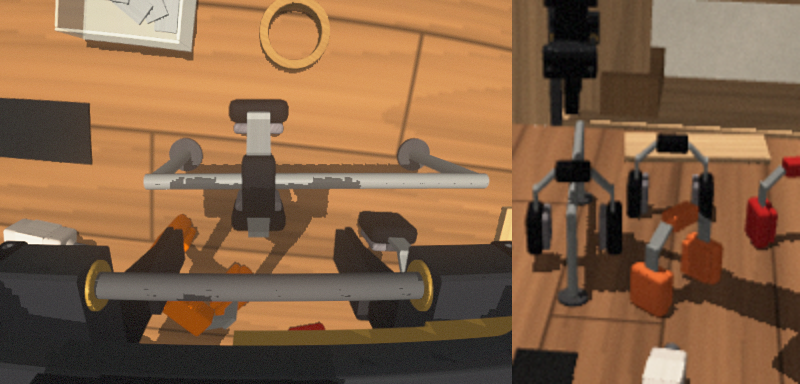

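Muff A hangs astride the tube (wrist 258,175; side 572,170, one cup on each side). Now muff B.

```bash
python3 -m jog '{"dp":[[-33,37,-10],[-66,74,-10],[-100,111,-10],[-133,148,-10],[-166,186,0],[-166,186,40],[-166,186,85],[-166,186,125],[-166,186,148],[-166,186,159],[-166,186,160],[-166,186,160]],"delta_rot":[[0,0,0.02],[0,0,0.04],[0,0,0.065],[0,0,0.065],[0,0,0.065],[0,0,0.065],[0,0,0.065],[0,0,0.065],[0,0,0.065],[0,0,0.065],[0,0,0.065],[0,0,0.065]],"gripper":[1,1,1,1,1,1,1,1,1,1,1,-1]}' 40
python3 -m jog '{"dp":[[0,0,0],[0,0,0],[0,0,0],[0,0,0],[0,0,0],[0,0,0],[0,0,0],[0,0,0],[0,0,0],[0,0,-20],[0,0,-50],[0,0,-50]],"delta_rot":[[0,0,0],[0,0,0],[0,0,0],[0,0,0],[0,0,0],[0,0,0],[0,0,0],[0,0,0],[0,0,0],[0,0,0],[0,0,0],[0,0,0]],"gripper":[-1,-1,-1,-1,-1,-1,-1,-1,-1,-1,-1,-1]}' 40
python3 - <<'E'
from h import *
o=robot.get_obs(); s=-.065
P=np.array([.5916-s*.105,-.2465+s*.994]);print(P,tool([*P,.335],o),R.from_quat(o['tool_rot']).as_matrix()[:2,0])
E
```

```text
time: 10.55
position: [0.4392, -0.3834, 0.1282]
tool_rot: [1.0, 0.019, 0.0, 0.0]
ft_force: [0.6, 0.5, 0.3]
grip_width: 0.084
grip_force: 0.0
time: 11.75
position: [0.4407, -0.3854, 0.181]
tool_rot: [1.0, 0.019, 0.002, 0.003]
ft_force: [1.0, -1.4, -2.4]
grip_width: 0.0297
grip_force: 39.8
[ 0.598425 -0.31111 ] [ 161.2  -67.2 -153.7] [0.99927289 0.03784964]
```

```bash
python3 -m jog '{"dp":[[0,0,-45],[0,0,-90],[0,0,-135],[0,0,-155],[30,-12,-155],[65,-27,-155],[100,-42,-155],[130,-54,-155],[150,-62,-155],[161,-67,-155],[161,-67,-155],[161,-67,-155]],"delta_rot":[[0,0,0],[0,0,0],[0,0,0],[0,0,0],[0,0,-0.02],[0,0,-0.04],[0,0,-0.066],[0,0,-0.066],[0,0,-0.066],[0,0,-0.066],[0,0,-0.066],[0,0,-0.066]],"gripper":[-1,-1,-1,-1,-1,-1,-1,-1,-1,-1,-1,-1]}' 40
python3 - <<'E'
from h import *
im,o=snap('wrist','w4');print(tool([.5984,-.3111,.165],o),o['grip_width'],o['grip_force'],R.from_quat(o['tool_rot']).as_matrix()[:2,0])
E
```

```text
time: 12.95
position: [0.5963, -0.3103, 0.3319]
tool_rot: [0.999, 0.052, -0.001, -0.0]
ft_force: [-0.4, -0.3, -2.2]
grip_width: 0.0299
grip_force: 40.0
[  2.4   1.1 166.9] 0.02985415278932081 39.96716912370175 [0.99463555 0.10341455]
```

```bash
python3 -m jog '{"dp":[[2,1,30],[2,1,70],[2,1,110],[2,1,140],[2,1,155],[2,1,162],[2,1,166],[2,1,168],[2,1,168]],"delta_rot":[[0,0,0],[0,0,0],[0,0,0],[0,0,0],[0,0,0],[0,0,0],[0,0,0],[0,0,0],[0,0,0]],"gripper":[-1,-1,-1,-1,-1,-1,-1,-1,-1]}' 40
for i in 1 2 3; do python3 -m jog '{"dp":[[0,0,1.5],[0,0,1.5]],"delta_rot":[[0,0,0],[0,0,0]],"gripper":[-1,-1]}' 40 | egrep 'pos|ft'; done
```

```text
time: 13.9
position: [0.6, -0.3115, 0.1664]
tool_rot: [0.999, 0.052, 0.001, 0.001]
ft_force: [0.2, -0.2, -2.1]
grip_width: 0.0296
grip_force: 40.0
position: [0.5997, -0.311, 0.1642]
ft_force: [0.1, 0.1, -2.4]
position: [0.5993, -0.3108, 0.1619]
ft_force: [0.2, -0.6, -3.0]
position: [0.5995, -0.311, 0.1605]
ft_force: [0.2, -0.1, -2.0]
```

```bash
for i in 1 2 3; do python3 -m jog '{"dp":[[0,0,1.2],[0,0,1.2]],"delta_rot":[[0,0,0],[0,0,0]],"gripper":[-1,-1]}' 40 | egrep 'pos|ft'; done
```

```text
position: [0.5995, -0.311, 0.1604]
ft_force: [-1.3, 1.4, 4.4]
position: [0.5996, -0.311, 0.1604]
ft_force: [-3.2, 2.2, 9.6]
position: [0.5996, -0.311, 0.1603]
ft_force: [-4.2, 3.4, 13.7]
```

```bash
python3 -m jog '{"dp":[[0,0,-2.5],[0,0,-2.5],[0,0,-2.5],[0,0,-2.5],[0,0,-2.5],[0,0,-15],[0,0,-45],[0,0,-90],[0,0,-140],[0,0,-170],[0,0,-170],[0,0,-170]],"delta_rot":[[0,0,0],[0,0,0],[0,0,0],[0,0,0],[0,0,0],[0,0,0],[0,0,0],[0,0,0],[0,0,0],[0,0,0],[0,0,0],[0,0,0]],"gripper":[-1,1,1,1,1,1,1,1,1,1,1,1]}' 40
python3 - <<'E'
from h import *
snap('side','s4'); print(tool([.44,.22,.36]))
E
```

```text
time: 16.3
position: [0.5995, -0.311, 0.3284]
tool_rot: [0.999, 0.052, 0.001, 0.001]
ft_force: [-0.3, -0.0, -0.2]
grip_width: 0.087
grip_force: 0.0
[-103.  -544.1  -33. ]
```

```bash
python3 -m jog '{"dp":[[-10,-45,-33],[-20,-90,-33],[-30,-140,-33],[-40,-190,-33],[-50,-240,-33],[-60,-290,-33],[-70,-340,-33],[-80,-390,-33],[-90,-440,-33],[-97,-490,-33],[-103,-535,-33],[-103,-544,-33]],"delta_rot":[[0,0,0],[0,0,0],[0,0,0.02],[0,0,0.04],[0,0,0.06],[0,0,0.08],[0,0,0.1],[0,0,0.103],[0,0,0.103],[0,0,0.103],[0,0,0.103],[0,0,0.103]],"gripper":[1,1,1,1,1,1,1,1,1,1,1,1]}' 40
python3 -m jog '{"dp":[[0,0,0],[0,0,0],[0,0,0]],"delta_rot":[[0,0,0],[0,0,0],[0,0,0]],"gripper":[1,1,1]}'
python3 - <<'E'
from h import *
im,o=snap('wrist','w5')
for k in('fallen1','stand1','mat'): print(k,[(np.round(d['rect']),round(d['score'],2)) for d in robot.search_frame(k,'wrist')])
s,_=snap('side','s5');t,_=snap('top','t5')
cv2.imwrite('pics/c6.png',np.vstack([np.hstack([im[:,:,::-1],cv2.resize(s[60:252,200:344],(288,384))[:,:,::-1]]),cv2.resize(t[140:180,240:400],(800,200))[:,:,::-1]]))
E
```

```text
time: 17.55
position: [0.4375, 0.2231, 0.3581]
tool_rot: [1.0, 0.003, -0.003, -0.0]
ft_force: [0.2, -1.3, 0.0]
grip_width: 0.0871
grip_force: 0.0
time: 17.85
position: [0.4409, 0.218, 0.3592]
tool_rot: [1.0, -0.001, -0.001, 0.001]
ft_force: [-0.1, -0.6, 0.3]
grip_width: 0.0871
grip_force: 0.0
fallen1 [(array([147., 152., 228., 202.]), 0.88), (array([273., 142., 353., 184.]), 0.62)]
stand1 [(array([129.,  20., 182.,  69.]), 0.83), (array([273., 142., 353., 187.]), 0.32)]
mat [(array([139.,  16., 361.,  82.]), 0.62)]
```

View pics/c6.png

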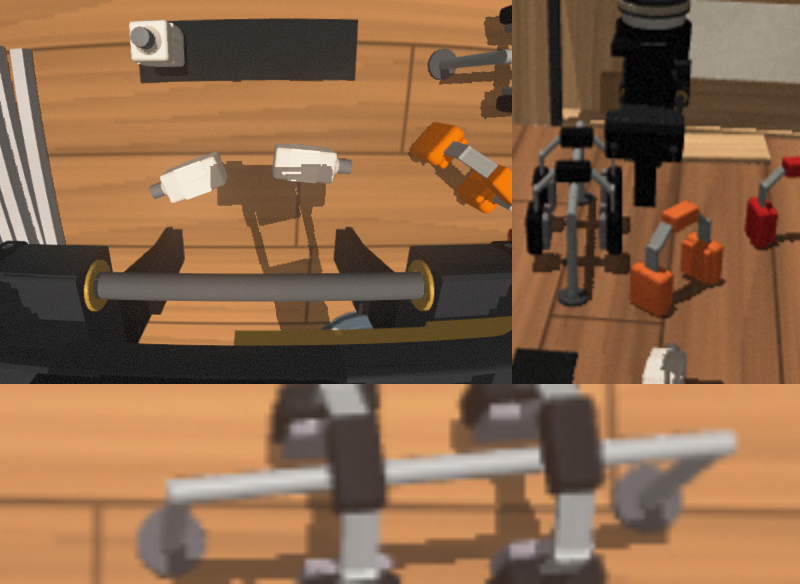

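Both muffs hang astride the tube (side 573,170; in the top crop the crowns sit at columns 355 and 570). In the wrist view the fallen bottles are at (188,177) with cap left and (310,163) with cap right. The standing bottle is at (155,45) at the left end of the mat, which spans (140-357, 20-82). Next come a second, tilted view for stereo and logged joints to fit the arm geometry.

```bash
python3 - <<'E'
from h import *
import pickle
o=robot.get_obs();pickle.dump([o],open('v5.pkl','wb'));print(o['q'],o['position'])
E
python3 -m jog '{"dp":[[-30,0,0],[-60,0,0],[-60,40,0],[-60,80,0],[-60,80,0],[-60,80,0]],"delta_rot":[[0,0.1,0],[0,0.2,0],[0,0.3,0],[0,0.4,0],[0,0.4,0],[0,0.4,0]],"gripper":[1,1,1,1,1,1]}'
python3 - <<'E'
from h import *
import pickle
im,o=snap('wrist','w6');pickle.dump(pickle.load(open('v5.pkl','rb'))+[o],open('v5.pkl','wb'));print(o['q'],o['position'],o['tool_rot'])
for k in('fallen1','stand1'): print(k,[(np.round(d['rect']),round(d['score'],2)) for d in robot.search_frame(k,'wrist')])
E
python3 -m jog '{"dp":[[0,0,-50],[0,0,-50],[0,0,-50]],"delta_rot":[[0,0,-0.15],[-0.1,0,-0.3],[-0.1,0,-0.3]],"gripper":[1,1,1]}'
python3 - <<'E'
from h import *
import pickle
im,o=snap('wrist','w7');pickle.dump(pickle.load(open('v5.pkl','rb'))+[o],open('v5.pkl','wb'))
for k in('fallen1','stand1'): print(k,[(np.round(d['rect']),round(d['score'],2)) for d in robot.search_frame(k,'wrist')])
Rx=lambda k,a:R.from_euler(k,a).as_matrix()
D=pickle.load(open('v5.pkl','rb'));st=dict(q=np.array([-1.48848,.527498,1.432697,0,1.181402,-.178485]),position=np.array([.161191,-.603834,.222551]),tool_rot=[.99151,.130032,0,0])
D.append(st)
for s4 in(1,-1):
  A=[];b=[]
  for o in D:
    q=o['q'];R1=Rx('z',q[0]);R2=R1@Rx('y',q[1]);R3=R2@Rx('y',q[2]);RT=R3@Rx('z',s4*q[3])@Rx('y',q[4])@Rx('z',q[5]+np.pi/2)
    Rm=R.from_quat(o['tool_rot']).as_matrix();print(np.degrees(R.from_matrix(RT.T@Rm).magnitude()).round(2),end=' ')
    A.append(np.c_[R1[:,0],R1[:,2],R2[:,2],R3[:,0],R3[:,2],RT[:,2]]);b.append(o['position'])
  x,r,k,sv=np.linalg.lstsq(np.vstack(A),np.hstack(b),rcond=None);print(s4,x.round(4),r,sv)
for o in D: print(o['q'].round(3),o['position'].round(4))
E
```

```text
[ 2.33075057e-01  1.98523363e-01  1.56025538e+00 -7.70025975e-05
  1.38276216e+00  1.80460759e+00] [0.44086252 0.21871709 0.35989927]
time: 18.75
position: [0.3804, 0.1386, 0.3603]
tool_rot: [0.98, -0.001, 0.199, -0.0]
ft_force: [0.5, -0.5, 0.1]
grip_width: 0.087
grip_force: 0.0
[ 0.10343298 -0.12260414  1.96856604 -0.05191502  0.89704571  1.70050009] [0.38041321 0.13863074 0.36034361] [ 9.79947895e-01 -1.01418828e-03  1.99251316e-01 -8.67616665e-05]
fallen1 [(array([225., 190., 302., 230.]), 0.84), (array([ 99., 199., 181., 246.]), 0.83)]
stand1 [(array([ 98.,  75., 149., 125.]), 0.93), (array([112.,  87., 302., 139.]), 0.69)]
time: 19.2
position: [0.3623, 0.1412, 0.4076]
tool_rot: [0.967, 0.139, 0.198, 0.078]
ft_force: [-0.3, -0.4, -0.4]
grip_width: 0.0869
grip_force: 0.0
fallen1 [(array([190., 172., 264., 218.]), 0.85)]
stand1 [(array([102.,  30., 146.,  89.]), 0.64)]
0.0 0.0 0.0 0.0 1 [-0.1423 -0.2475  0.1845 -0.4019  0.5427 -0.1607] [0.03747391] [3.94577961 2.85602942 0.43437096 0.24817295 0.13232365 0.07836931]
0.01 5.95 24.95 0.0 -1 [0.0159 0.3325 0.6331 0.1718 0.3748 0.3576] [0.03193105] [3.94577961 2.85602942 0.43437096 0.24817295 0.13232365 0.07836931]
[ 0.233  0.199  1.56  -0.     1.383  1.805] [0.4409 0.2187 0.3599]
[ 0.103 -0.123  1.969 -0.052  0.897  1.701] [0.3804 0.1386 0.3603]
[ 0.233 -0.171  1.883 -0.218  1.052  1.591] [0.3623 0.1412 0.4076]
[-1.488  0.527  1.433  0.     1.181 -0.178] [ 0.1612 -0.6038  0.2226]
```

```bash
cat > kin.py <<'E'
from h import *
import pickle
from scipy.optimize import least_squares
Rx=lambda k,a:R.from_euler(k,a).as_matrix()
LO=np.array([-3.08,-.75,.22,-1.43,0,-2.85]);HI=np.array([3.08,2.2,2.44,4.57,2.65,2.85])
def frames(q):
    R1=Rx('z',q[0]);R2=R1@Rx('y',q[1]);R3=R2@Rx('y',q[2]);R4=R3@Rx('z',q[3]);R5=R4@Rx('y',q[4]);RT=R5@Rx('z',q[5]+np.pi/2)
    return R1,R2,R3,R4,R5,RT
def cols(q): R1,R2,R3,R4,R5,RT=frames(q);return np.c_[R1[:,0],R1[:,1],R1[:,2],R2[:,2],R3[:,0],R3[:,2],R4[:,1],RT[:,2]]
E
python3 - <<'E'
from kin import *
D=pickle.load(open('v5.pkl','rb'))+[robot.get_obs(),dict(q=np.array([-1.48848,.527498,1.432697,0,1.181402,-.178485]),position=np.array([.161191,-.603834,.222551]))]
A=np.vstack([cols(o['q']) for o in D]);b=np.hstack([o['position'] for o in D])
for c in([0,1,2,3,4,5,6,7],[1,2,3,5,7],[1,2,3,5,6,7],[1,2,3,4,5,7]):
    x,r,k,sv=np.linalg.lstsq(A[:,c],b,rcond=None);print(c,x.round(4),abs(A[:,c]@x-b).max().round(5),sv[-1].round(3))
E
```

```text
[0, 1, 2, 3, 4, 5, 6, 7] [ 0.      0.111   0.2742  0.588   0.1141  0.3917 -0.      0.3055] 0.0 0.078
[1, 2, 3, 5, 7] [0.1088 0.1795 0.5413 0.3738 0.2792] 0.00937 0.222
[1, 2, 3, 5, 6, 7] [ 0.1215  0.1774  0.5402  0.3741 -0.013   0.2771] 0.00913 0.15
[1, 2, 3, 4, 5, 7] [0.111  0.2742 0.588  0.1141 0.3917 0.3055] 0.0 0.086
```

Arm geometry fits exactly. Now fitting the bottles, the standing bottle and the mat from the wrist views (silhouette fits).

```bash
cat > bot.py <<'E'
from kin import *
from scipy.optimize import minimize
def box(c): return np.array([[x,y,z] for x in c[0] for y in c[1] for z in c[2]])
BODY=box([(0,.095),(-.025,.025),(0,.05)])
def white(im,rect):
    hsv=cv2.cvtColor(im,cv2.COLOR_RGB2HSV);m=((hsv[...,2]>125)&(hsv[...,1]<55)).astype(np.uint8)
    l,t,r,b=[int(v) for v in rect];M=np.zeros_like(m);M[t-6:b+7,l-6:r+7]=m[t-6:b+7,l-6:r+7]
    M=cv2.morphologyEx(M,cv2.MORPH_OPEN,np.ones((5,5)))
    n,lab,st,_=cv2.connectedComponentsWithStats(M);k=1+st[1:,4].argmax();M=(lab==k).astype(np.uint8)
    c=max(cv2.findContours(M,0,2)[0],key=len);h=cv2.convexHull(c);M[:]=0;cv2.fillConvexPoly(M,h,1);return M
def fitb(obs,x0,pts=BODY,fz=True):
    S=4
    Ms=[cv2.resize(m,None,fx=S,fy=S) for _,_,m in obs]
    def cost(p):
        c,s=np.cos(p[2]),np.sin(p[2]);P=pts@np.array([[c,s,0],[-s,c,0],[0,0,1]])+[p[0],p[1],p[3] if fz else 0];J=0
        for (n,o,_),m in zip(obs,Ms):
            h=cv2.convexHull((proj(n,P,o)*S+S/2).astype(np.int32));r=np.zeros_like(m);cv2.fillConvexPoly(r,h,1);J+=1-(r&m).sum()/(r|m).sum()
        return J
    x0=np.array(x0,float);sim=np.vstack([x0]+[x0+d for d in np.diag([.015,.015,.2,.01])])
    r=minimize(cost,x0,method='Nelder-Mead',options=dict(initial_simplex=sim,maxiter=300));r=minimize(cost,r.x,method='Nelder-Mead',options=dict(initial_simplex=np.vstack([r.x]+[r.x+d for d in np.diag([.005,.005,.05,.004])])));return r.x.round(4),round(r.fun,3)
E
python3 - <<'E'
from bot import *
D=pickle.load(open('v5.pkl','rb'));w5=cv2.imread('pics/w5.png')[...,::-1].copy();w6=cv2.imread('pics/w6.png')[...,::-1].copy()
for n,a,b,g in(('F1',(147,152,228,202),(99,199,181,246),1.9),('F2',(273,142,353,184),(225,190,302,230),-1.6)):
    m5,m6=white(w5,a),white(w6,b)
    v,u=np.nonzero(m5);p=at('wrist',u.mean(),v.mean(),.03,D[0])-.047*np.array([np.cos(g),np.sin(g),0])
    print(n,m5.sum(),m6.sum(),fitb([('wrist',D[0],m5),('wrist',D[1],m6)],[p[0],p[1],g,0]))
SB=box([(-.025,.025),(-.025,.025),(0,.095)])
m5,m6=white(w5,(129,20,184,69)),white(w6,(98,75,149,125))
p=at('wrist',165,50,.06,D[0]);print('S',m5.sum(),m6.sum(),fitb([('wrist',D[0],m5),('wrist',D[1],m6)],[p[0],p[1],.1,0.004],SB))
# mat: dark pixels
for w,o,lo in((w5,D[0],(10,90,185,365)),(w6,D[1],(70,145,150,310))):
    g=w.max(2);m=np.zeros(g.shape,np.uint8);t,b,l,r=lo;m[t:b,l:r]=g[t:b,l:r]<50
    c=max(cv2.findContours(m,0,2)[0],key=cv2.contourArea);P=np.array([at('wrist',u,v,.004,o) for u,v in c[:,0]])
    print('mat',[np.round(x,4) for x in cv2.minAreaRect((P[:,:2]*1000).astype(np.float32))])
cv2.imwrite('pics/c7.png',np.hstack([w5[:230,100:380],w6[60:290,80:360]])[...,::-1])
E
```

```text
F1 1854 2066 (array([4.0590e-01, 2.9030e-01, 1.9453e+00, 7.0000e-04]), np.float64(0.378))
F2 1387 2200 (array([ 0.4188,  0.1898, -1.6398,  0.0047]), np.float64(0.66))
S 1524 821 (array([ 0.6074,  0.3858,  0.4476, -0.054 ]), np.float64(0.888))
mat [array([619.7991, 288.6991]), array([38.0428, 21.5674]), np.float64(89.0675)]Traceback (most recent call last):
  File "<stdin>", line 13, in <module>
ValueError: max() iterable argument is empty
```

```bash
python3 - <<'E'
import cv2
for f,ps in(('w5',[(188,177),(190,165),(215,190),(156,190),(305,155),(305,178),(345,166),(165,40),(176,55),(144,38),(250,50),(320,50),(250,120)]),('w6',[(140,225),(262,205),(262,222),(120,100),(140,115),(220,110)])):
    h=cv2.cvtColor(cv2.imread(f'pics/{f}.png'),cv2.COLOR_BGR2HSV);print(f,[(p,h[p[1],p[0]].tolist()) for p in ps])
a=cv2.imread('pics/w5.png')[:230,100:380];b=cv2.imread('pics/w6.png')[60:290,80:360]
cv2.imwrite('pics/c7.png',cv2.resize(cv2.hconcat([a,b]),(800,328),interpolation=2))
E
```

```text
w5 [((188, 177), [21, 24, 243]), ((190, 165), [23, 22, 245]), ((215, 190), [14, 145, 197]), ((156, 190), [12, 39, 144]), ((305, 155), [20, 23, 244]), ((305, 178), [16, 56, 147]), ((345, 166), [13, 28, 144]), ((165, 40), [19, 41, 232]), ((176, 55), [15, 46, 110]), ((144, 38), [14, 23, 144]), ((250, 50), [15, 31, 49]), ((320, 50), [10, 27, 56]), ((250, 120), [13, 146, 180])]
w6 [((140, 225), [20, 25, 244]), ((262, 205), [21, 22, 244]), ((262, 222), [22, 20, 245]), ((120, 100), [20, 25, 242]), ((140, 115), [14, 45, 119]), ((220, 110), [16, 65, 67])]
```

View pics/c7.png

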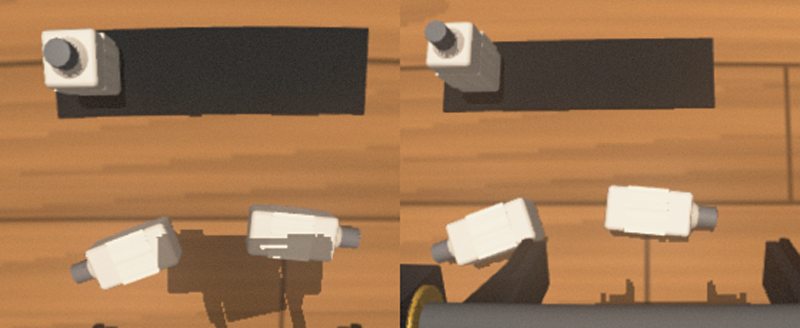

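```bash
cat >> bot.py <<'E'
def cyl(r,a,b): return [(r*np.cos(t),r*np.sin(t),h) for t in np.linspace(0,6.28,24) for h in(a,b)]
LY=[BODY,np.array([(h,x,y+.025) for x,y,h in cyl(.012,.095,.125)])]
ST=[box([(-.025,.025),(-.025,.025),(0,.095)]),np.array(cyl(.012,.095,.125))]
def sil(im,rect,pad=7):
    hsv=cv2.cvtColor(im,cv2.COLOR_RGB2HSV);m=((hsv[...,2]>85)&(hsv[...,1]<85)).astype(np.uint8)
    l,t,r,b=[int(v) for v in rect];M=np.zeros_like(m);s=np.s_[max(t-pad,0):b+pad,max(l-pad,0):r+pad];M[s]=m[s]
    n,lab,st,_=cv2.connectedComponentsWithStats(M);return (lab==1+st[1:,4].argmax()).astype(np.uint8)
def fits(obs,x0,parts,free=(1,1,1,1)):
    S=4;Ms=[cv2.resize(m*255,None,fx=S,fy=S,interpolation=1)>127 for _,_,m in obs];f=np.array(free,bool);x0=np.array(x0,float)
    def full(v): p=x0.copy();p[f]=v;return p
    def cost(v,J=0):
        p=full(v);c,s=np.cos(p[2]),np.sin(p[2])
        for (n,o,_),m in zip(obs,Ms):
            r=np.zeros(m.shape,np.uint8)
            for q in parts: cv2.fillConvexPoly(r,cv2.convexHull(((proj(n,q@np.array([[c,s,0],[-s,c,0],[0,0,1]])+[p[0],p[1],p[3]],o)+.5)*S).astype(np.int32)),1)
            r=r>0;J+=1-(r&m).sum()/(r|m).sum()
        return J
    v=x0[f]
    for k in(1,.3,.3): r=minimize(cost,v,method='Nelder-Mead',options=dict(initial_simplex=np.vstack([v]+[v+d for d in (k*np.diag([.02,.02,.2,.012]))[f][:,f]])));v=r.x
    return full(v).round(4),round(r.fun/len(obs),3)
E
cat > meas.py <<'E'
from bot import *
D=pickle.load(open('v5.pkl','rb'));L=lambda f:cv2.imread(f'pics/{f}.png')[...,::-1].copy()
w5,w6,t1=L('w5'),L('w6'),L('top1')
W5=lambda r:('wrist',D[0],sil(w5,r));W6=lambda r:('wrist',D[1],sil(w6,r));T=lambda r:('top',None,sil(t1,r))
E
python3 - <<'E'
from meas import *
a,b=(147,152,228,202),(135,209,171,234)
print('F1',fits([W5(a)],[.39,.285,1.9,0],LY,(1,1,1,0)),fits([W5(a),T(b)],[.39,.285,1.9,0],LY))
a,b,c=(273,142,353,184),(225,190,302,230),(191,207,228,224)
print('F2',fits([W5(a)],[.415,.18,-1.6,0],LY,(1,1,1,0)),fits([W6(b)],[.415,.18,-1.6,0],LY,(1,1,1,0)),fits([W5(a),W6(b)],[.415,.18,-1.6,0],LY))
a,b=(129,20,184,69),(98,75,149,125)
print('S',fits([W5(a)],[.59,.36,.05,.004],ST,(1,1,1,0)),fits([W5(a),W6(b)],[.59,.36,.05,.004],ST))
# mat corners at z=.004 (right end, px read from the crops c7 / 1.43)
s=800/560
for o,f in((D[0],lambda x,y:(x/s+100,y/s)),(D[1],lambda x,y:((x-400)/s+80,y/s+60))):
    for p in([(368,28),(364,115),(58,118)] if o is D[0] else [(713,39),(715,108),(443,111)]): print(at('wrist',*f(*p),.004,o).round(4))
E
```

```text
Traceback (most recent call last):
  File "bot.py", line 39, in fits
    for k in(1,.3,.3): r=minimize(cost,v,method='Nelder-Mead',options=dict(initial_simplex=np.vstack([v]+[v+d for d in (k*np.diag([.02,.02,.2,.012]))[f][:,f]])));v=r.x
                         ~~~~~~~~^^^^^^^^^^^^^^^^^^^^^^^^^^^^^^^^^^^^^^^^^^^^^^^^^^^^^^^^^^^^^^^^^^^^^^^^^^^^^^^^^^^^^^^^^^^^^^^^^^^^^^^^^^^^^^^^^^^^^^^^^^^^^^^^
  File "bot.py", line 35, in cost
    for q in parts: cv2.fillConvexPoly(r,cv2.convexHull(((proj(n,q@np.array([[c,s,0],[-s,c,0],[0,0,1]])+[p[0],p[1],p[3]],o)+.5)*S).astype(np.int32)),1)
                                                          ~~~~^^^^^^^^^^^^^^^^^^^^^^^^^^^^^^^^^^^^^^^^^^^^^^^^^^^^^^^^^^^^^
  File "h.py", line 18, in proj
    m,Rc,c=pose(n,o); p=(np.atleast_2d(P)-c)@Rc; s=p[:,:2]/p[:,2:]; s=s*(1+m['k1']*(s**2).sum(1))[:,None]
           ~~~~^^^^^
  File "h.py", line 7, in pose
    m=robot.camera_model(n)
ValueError: time passes only in moves, steps and waits
```

```bash
sed -i 's/^def pose/import functools\n@functools.lru_cache\ndef cm(n): return robot.camera_model(n)\ndef pose/; s/m=robot.camera_model(n)$/m=cm(n)/' h.py
cat > m2.py <<'E'
from meas import *
a,b=(147,152,228,202),(135,209,171,234)
print('F1',fits([W5(a)],[.39,.285,1.9,0],LY,(1,1,1,0)),fits([W5(a),T(b)],[.39,.285,1.9,0],LY))
a,b,c=(273,142,353,184),(225,190,302,230),(191,207,228,224)
print('F2',fits([W5(a)],[.415,.18,-1.6,0],LY,(1,1,1,0)),fits([W6(b)],[.415,.18,-1.6,0],LY,(1,1,1,0)),fits([W5(a),W6(b)],[.415,.18,-1.6,0],LY))
a,b=(129,20,184,69),(98,75,149,125)
print('S',fits([W5(a)],[.59,.36,.05,.004],ST,(1,1,1,0)),fits([W5(a),W6(b)],[.59,.36,.05,.004],ST))
# mat corners at z=.004 (right end, px read from the crops c7 / 1.43)
s=800/560
for o,f in((D[0],lambda x,y:(x/s+100,y/s)),(D[1],lambda x,y:((x-400)/s+80,y/s+60))):
    for p in([(368,28),(364,115),(58,118)] if o is D[0] else [(713,39),(715,108),(443,111)]): print(at('wrist',*f(*p),.004,o).round(4))
E
python3 m2.py
```

```text
F1 (array([0.4088, 0.2778, 1.92  , 0.    ]), np.float64(0.064)) (array([ 0.4092,  0.2795,  1.9348, -0.0034]), np.float64(0.066))
F2 (array([ 0.4201,  0.1938, -1.6611,  0.    ]), np.float64(0.056)) (array([ 0.4198,  0.1922, -1.6616,  0.    ]), np.float64(0.044)) (array([ 0.4197,  0.1927, -1.6623, -0.0054]), np.float64(0.047))
S (array([ 0.5898,  0.3559, -0.0207,  0.004 ]), np.float64(0.106)) (array([ 0.5914,  0.3582, -0.0058, -0.0027]), np.float64(0.106))
[0.6341 0.0668 0.004 ]
[0.544  0.0654 0.004 ]
[0.5421 0.4049 0.004 ]
[0.6324 0.0645 0.004 ]
[0.5432 0.0639 0.004 ]
[0.5423 0.4027 0.004 ]
```

```bash
cat >> kin.py <<'E'
LK=np.array([0,.111,.2742,.588,.1141,.3917,0,.3055])
def fk(q): return cols(q)@LK,frames(q)[5]
def ik(P,Rt,q0):
    f=lambda q:np.r_[(fk(q)[0]-P)*5,(R.from_matrix(fk(q)[1].T@Rt).as_rotvec())]
    r=least_squares(f,np.clip(q0,LO+1e-3,HI-1e-3),bounds=(LO,HI),xtol=1e-12,ftol=1e-12);return r.x,np.linalg.norm(r.fun)
def lying(base,yaw,tau,s=.055,zc=.025):
    a=np.array([np.cos(yaw),np.sin(yaw),0]);d=np.array([0,0,-1.]);z=d*np.cos(tau)-a*np.sin(tau);x=a*np.cos(tau)+d*np.sin(tau)
    g=np.array([*base,zc])+a*s;return g+.019*z,np.c_[x,np.cross(z,x),z]
def stand(pos,phi,tau,s=.055,z0=.004):
    o=np.array([np.cos(phi),np.sin(phi),0]);u=np.array([0,0,1.]);z=o*np.cos(tau)-u*np.sin(tau);x=u*np.cos(tau)+o*np.sin(tau)
    return np.array([*pos,z0+s])+.019*z,np.c_[x,np.cross(z,x),z]
E
cat > plan.py <<'E'
from kin import *
q0=np.array([.233,.0,1.8,0,1.2,1.7]);rng=np.random.default_rng(0)
F={'F1':((.409,.2785),1.925),'F2':((.420,.193),-1.662)}
def multi(P,Rt,n=12):
    S=[]
    for k in range(n):
        q,e=ik(P,Rt,q0 if k==0 else rng.uniform([-.8,-.5,.4,-1.4,0,-2.8],[1.6,1.5,2.4,4.5,2.6,2.8]))
        if e<1e-5 and not any(np.allclose(q,s,atol=.02) for s in S): S.append(q)
    return S
for t in(15,30,45,60):
    for n,(b,y) in F.items():
        for s in multi(*lying(b,y,np.radians(t))): print(t,n,s.round(2))
    for ph in(-30,0,30):
        for s in multi(*stand((.589,.2345),np.radians(ph),np.radians(t))): print(t,'stand',ph,s.round(2))
E
python3 plan.py
```

```text
15 F1 [ 0.62  0.78  1.79 -0.41  0.68  0.6 ]
15 F2 [-0.12  0.74  2.11  0.74  0.39  2.42]
15 stand -30 [ 0.6   1.1   1.82  4.33  1.22 -1.78]
15 stand 0 [ 0.36  1.17  2.11  3.49  1.44 -1.52]
15 stand 30 [-0.04  1.2   2.18  2.6   1.51 -1.7 ]
30 F1 [ 0.74  0.85  1.7  -0.63  0.91  0.86]
30 F2 [-0.29  0.81  2.15  1.09  0.59  1.9 ]
30 stand -30 [ 0.55  0.96  1.84  4.43  0.92 -1.95]
30 stand 0 [ 0.33  0.98  2.1   3.48  0.99 -1.59]
30 stand 30 [-0.    1.    2.16  2.62  1.06 -1.58]
45 F1 [ 0.84  0.95  1.6  -0.76  1.15  1.  ]
45 F2 [-0.44  0.93  2.14  1.16  0.81  1.67]
45 stand 0 [ 0.3   0.83  2.02  3.58  0.51 -1.74]
45 stand 30 [ 0.05  0.83  2.06  2.51  0.58 -1.37]
60 F1 [ 0.9   1.06  1.51 -0.85  1.39  1.08]
60 F2 [-0.55  1.07  2.1   1.13  1.04  1.55]
60 stand 30 [ 0.11  0.74  1.91  1.58  0.2  -0.37]
```

```bash
cat > rows.py <<'E'
from kin import *
T=np.radians(35)
def path(q0,q1):
    "joint-interpolated poses, small enough for a row each"
    n=1
    while True:
        Q=[q0+(q1-q0)*k/n for k in range(n+1)];X=[fk(q) for q in Q]
        if all(np.linalg.norm(b[0]-a[0])<.048 and R.from_matrix(a[1].T@b[1]).magnitude()<.145 for a,b in zip(X,X[1:])) and abs(q1-q0).max()/n<.18: return Q[1:]
        n+=1
def show(Q,start=None):
    P0,R0=start or (lambda o:(o['position'],R.from_quat(o['tool_rot']).as_matrix()))(robot.get_obs())
    for k in range(0,len(Q),11):
        X=[fk(q) for q in Q[k:k+11]]
        print('dp',[[round(float(v)) for v in R0.T@(P-P0)*1000] for P,_ in X]);print('rot',[[round(float(v),3) for v in R.from_matrix(R0.T@r).as_rotvec()] for _,r in X])
        print(' z tcp',[round(float(P[2]),2) for P,_ in X],'wrist',[round(float((P-.3055*r[:,2])[2]),2) for P,r in X]);P0,R0=X[-1]
E
cat > pl.py <<'E'
from rows import *
q=robot.get_obs()['q'];up=np.array([0,0,1.])
P,Rt=lying((.409,.2785),1.925,T,zc=.032);g,e=ik(P,Rt,np.array([.74,.85,1.7,-.63,.91,.86]));a,ea=ik(P+.12*up,Rt,g);print(e,ea,g.round(2),a.round(2))
l,el=ik(P+.17*up,Rt,g);print('lift',el,l.round(2))
for ph in(15,30,45,60):
    o=np.array([np.cos(np.radians(ph)),np.sin(np.radians(ph)),0])
    for spot in((.589,.2345),(.589,.1145)):
        P2,R2=stand(np.array(spot)-.007*o[:2],np.radians(ph),T);s,es=ik(P2,R2,np.array([0,1,2.1,2.6,1.,-1.6]));b,eb=ik(P2+.1*up,R2,s);print(ph,es,eb,s.round(2),b.round(2),len(path(l,b)))
show(path(q,a))
E
python3 pl.py
```

```text
3.332079167833691e-15 3.7789159941292083e-10 [ 0.78  0.87  1.67 -0.67  1.    0.91] [ 0.78  0.67  1.64 -0.6   1.18  0.76]
lift 1.855052237145813e-15 [ 0.78  0.6   1.61 -0.58  1.27  0.7 ]
15 1.1322601863695457e-13 4.574393792580286e-09 [ 0.17  0.94  2.15  3.04  0.92 -1.57] [ 0.17  0.68  2.16  3.01  0.66 -1.52] 27
15 1.9192758480280346e-15 3.94280170307849e-15 [-0.17  0.97  2.25  2.73  1.03 -1.61] [-0.17  0.68  2.25  2.63  0.77 -1.44] 26
30 1.2971745377898917e-12 2.5925693811547047e-16 [ 0.01  0.94  2.15  2.61  0.92 -1.54] [ 0.01  0.68  2.15  2.47  0.7  -1.34] 24
30 5.64302819331338e-13 2.933020317375701e-16 [-0.31  0.95  2.19  2.31  0.96 -1.58] [-0.31  0.68  2.19  2.13  0.8  -1.29] 23
45 8.346928278639525e-16 4.149140818152235e-10 [-0.11  0.93  2.08  2.16  0.88 -1.44] [-0.11  0.68  2.08  1.96  0.77 -1.15] 21
45 8.605520863757413e-10 3.1501905915612723e-11 [-0.4   0.93  2.09  1.87  0.92 -1.42] [-0.4   0.68  2.09  1.68  0.87 -1.12] 20
60 1.4985867906182233e-15 5.760395022070827e-13 [-0.19  0.92  1.97  1.72  0.9  -1.26] [-0.19  0.7   1.97  1.55  0.88 -0.98] 18
60 1.276020257695599e-15 2.3210914802654645e-15 [-0.43  0.92  1.95  1.46  0.96 -1.23] [-0.43  0.7   1.95  1.32  1.   -0.98] 18
dp [[6, -12, 17], [11, -24, 34], [16, -38, 52], [19, -53, 70], [21, -69, 88], [22, -86, 107], [21, -103, 126], [19, -122, 144], [16, -140, 164], [11, -159, 183], [5, -179, 202]]
rot [[-0.006, -0.045, -0.126], [-0.012, -0.089, -0.254], [-0.017, -0.133, -0.383], [-0.021, -0.176, -0.514], [-0.024, -0.218, -0.645], [-0.027, -0.26, -0.777], [-0.03, -0.303, -0.909], [-0.033, -0.345, -1.042], [-0.035, -0.387, -1.176], [-0.038, -0.43, -1.309], [-0.041, -0.474, -1.443]]
 z tcp [0.39, 0.37, 0.36, 0.34, 0.32, 0.3, 0.28, 0.26, 0.23, 0.21, 0.19] wrist [0.67, 0.66, 0.64, 0.63, 0.61, 0.58, 0.56, 0.54, 0.51, 0.48, 0.45]
dp [[24, -6, 14], [48, -13, 28]]
rot [[-0.003, -0.044, -0.134], [-0.005, -0.089, -0.268]]
 z tcp [0.16, 0.14] wrist [0.42, 0.39]
```

```bash
python3 -m jog '{"dp":[[6,-12,17],[11,-24,34],[16,-38,52],[19,-53,70],[21,-69,88],[22,-86,107],[21,-103,126],[19,-122,144],[16,-140,164],[11,-159,183],[5,-179,202]],"delta_rot":[[-0.006,-0.045,-0.126],[-0.012,-0.089,-0.254],[-0.017,-0.133,-0.383],[-0.021,-0.176,-0.514],[-0.024,-0.218,-0.645],[-0.027,-0.26,-0.777],[-0.03,-0.303,-0.909],[-0.033,-0.345,-1.042],[-0.035,-0.387,-1.176],[-0.038,-0.43,-1.309],[-0.041,-0.474,-1.443]],"gripper":[1,1,1,1,1,1,1,1,1,1,1]}' 30
python3 -m jog '{"dp":[[24,-6,14],[48,-13,28],[48,-13,28],[48,-13,28]],"delta_rot":[[-0.003,-0.044,-0.134],[-0.005,-0.089,-0.268],[-0.005,-0.089,-0.268],[-0.005,-0.089,-0.268]],"gripper":[1,1,1,1]}'
cat > chk.py <<'E'
import sys
from rows import *
from bot import sil,fits,LY
n,x,y,a=sys.argv[1],*map(float,sys.argv[2:5])
im,o=snap('wrist',n);obs=[]
d=[k['rect'] for k in robot.search_frame('fallen1','wrist') if k['score']>.4];print(np.round(d))
t,_=snap('top',n+'t');dt=[k['rect'] for k in robot.search_frame('fallen1','top') if k['score']>.4];print(np.round(dt))
c=np.array([x,y,.03])+.06*np.array([np.cos(a),np.sin(a),0])
for nm,I,O,D in(('wrist',im,o,d),('top',t,None,dt)):
    u=proj(nm,c,O)[0];D=[r for r in D if abs((r[0]+r[2])/2-u[0])<60 and abs((r[1]+r[3])/2-u[1])<60]
    if D: r=min(D,key=lambda r:abs((r[0]+r[2])/2-u[0])+abs((r[1]+r[3])/2-u[1]));ob=(nm,O,sil(I,r));print(nm,fits([ob],[x,y,a,0],LY,(1,1,1,0)))
E
python3 chk.py w8 .409 .2785 1.925
```

```text
time: 20.45
position: [0.4049, 0.2913, 0.1846]
tool_rot: [0.652, 0.713, -0.117, 0.232]
ft_force: [0.8, -0.2, -0.0]
grip_width: 0.0871
grip_force: 0.0
time: 20.85
position: [0.3948, 0.3179, 0.1365]
tool_rot: [0.546, 0.781, -0.173, 0.248]
ft_force: [0.1, -0.8, -0.5]
grip_width: 0.0874
grip_force: 0.0
[[195. 190. 263. 265.]
 [219.   2. 299. 177.]
 [244. 300. 284. 331.]]
[[195. 206. 230. 224.]
 [133. 209. 171. 233.]
 [293. 136. 319. 188.]]
wrist (array([0.4107, 0.2735, 1.9201, 0.    ]), np.float64(0.166))
top (array([0.4086, 0.2794, 1.9086, 0.    ]), np.float64(0.125))
```

```bash
python3 - <<'E'
from rows import *
o=robot.get_obs();R0=R.from_quat(o['tool_rot']).as_matrix();P,Rt=lying((.409,.2782),1.92,T,zc=.032)
print(R.from_matrix(R0.T@Rt).as_rotvec().round(3))
for h in(.08,.04,.015,0): print((R0.T@(P+[0,0,h]-o['position'])*1000).round())
E
```

```text
[ 0.005  0.001 -0.002]
[26. -2. 34.]
[49. -2. 67.]
[64. -2. 87.]
[72. -2. 99.]
```

```bash
python3 -m jog '{"dp":[[26,-2,34],[49,-2,67],[64,-2,87],[72,-2,99],[72,-2,99],[72,-2,99],[72,-2,99],[72,-2,99],[72,-2,99],[72,-2,99],[72,-2,99],[72,-2,99]],"delta_rot":[[0,0,0],[0,0,0],[0,0,0],[0,0,0],[0,0,0],[0,0,0],[0,0,0],[0,0,0],[0,0,0],[0,0,0],[0,0,0],[0,0,0]],"gripper":[1,1,1,1,1,1,-1,-1,-1,-1,-1,-1]}' 40
python3 -m jog '{"dp":[[0,0,0],[0,0,0],[0,0,0]],"delta_rot":[[0,0,0],[0,0,0],[0,0,0]],"gripper":[-1,-1,-1]}' 40
python3 - <<'E'
from rows import *
o=robot.get_obs();print(o['grip_width'],o['grip_force']);up=np.array([0,0,1.])
ph=np.radians(45);ov=np.array([np.cos(ph),np.sin(ph)])
q=o['q'];P,Rt=o['position'],R.from_quat(o['tool_rot']).as_matrix()
l,_=ik(P+.17*up,Rt,q);P2,R2=stand(np.array((.589,.2345))-.007*ov,ph,T);b,e=ik(P2+.1*up,R2,np.array([-.1,.7,2.1,2,.8,-1.15]));print(e)
for h in(.02,.06,.1,.14,.17): print((Rt.T@(up*h)*1000).round())
show(path(l,b),fk(l))
E
```

```text
time: 22.25
position: [0.3931, 0.3201, 0.0156]
tool_rot: [0.546, 0.782, -0.171, 0.248]
ft_force: [0.1, 0.0, 1.1]
grip_width: 0.0497
grip_force: 40.0
time: 22.55
position: [0.3931, 0.3201, 0.0156]
tool_rot: [0.546, 0.782, -0.171, 0.248]
ft_force: [0.6, 0.8, 2.1]
grip_width: 0.0497
grip_force: 40.0
0.04974187579176912 39.994461885653436
2.28658356514325e-15
[-12.   0. -16.]
[-35.   0. -49.]
[-58.   0. -82.]
[ -81.    0. -115.]
[ -98.    1. -139.]
dp [[15, -22, 17], [30, -41, 28], [46, -57, 35], [62, -70, 37], [78, -78, 35], [92, -82, 31], [105, -80, 24], [114, -73, 16], [121, -62, 8], [124, -47, 1], [124, -28, -5]]
rot [[0.095, 0.097, -0.027], [0.179, 0.201, -0.046], [0.25, 0.311, -0.056], [0.309, 0.426, -0.057], [0.355, 0.543, -0.048], [0.387, 0.662, -0.029], [0.406, 0.779, -0.0], [0.411, 0.893, 0.039], [0.404, 1.003, 0.088], [0.385, 1.106, 0.147], [0.355, 1.2, 0.215]]
 z tcp [0.16, 0.14, 0.13, 0.12, 0.11, 0.11, 0.11, 0.11, 0.11, 0.11, 0.12] wrist [0.43, 0.42, 0.41, 0.41, 0.4, 0.39, 0.39, 0.38, 0.37, 0.37, 0.36]
dp [[9, 19, -9], [15, 40, -22], [17, 64, -38], [14, 89, -56], [5, 115, -77], [-8, 139, -100], [-27, 163, -124], [-52, 184, -149], [-81, 202, -174], [-115, 215, -197]]
rot [[-0.056, 0.098, 0.028], [-0.123, 0.188, 0.058], [-0.2, 0.268, 0.092], [-0.284, 0.337, 0.13], [-0.375, 0.396, 0.173], [-0.471, 0.443, 0.22], [-0.569, 0.478, 0.271], [-0.669, 0.501, 0.328], [-0.768, 0.512, 0.391], [-0.865, 0.512, 0.458]]
 z tcp [0.12, 0.13, 0.14, 0.14, 0.15, 0.15, 0.15, 0.15, 0.15, 0.15] wrist [0.36, 0.35, 0.35, 0.34, 0.34, 0.34, 0.33, 0.33, 0.33, 0.32]
```

```bash
cat > pl2.py <<'E'
import sys
from rows import *
x,y,phd,lift,hi=map(float,sys.argv[1:6]);off=float(sys.argv[6])
o=robot.get_obs();up=np.array([0,0,1.]);ph=np.radians(phd);ov=np.array([np.cos(ph),np.sin(ph)])
q=o['q'];P,Rt=o['position'],R.from_quat(o['tool_rot']).as_matrix()
l,e1=ik(P+lift*up,Rt,q);P2,R2=stand(np.array((x,y))-off*ov,ph,T);b,e=ik(P2+hi*up,R2,np.array([-.1,.7,2.1,2,.8,-1.15]));print(e1,e,b.round(2))
for h in np.linspace(0,lift,7)[1:]: print((Rt.T@(up*h)*1000).round().tolist(),end=' ')
print()
Q=path(l,b);show(Q,fk(l))
for X in map(fk,Q[::3]): print('grasp xy',(X[0]-.019*X[1][:,2]).round(2),'axis',X[1][:,0].round(1))
E
python3 pl2.py .589 .2345 45 .24 .2 .007
```

```text
6.775912740146164e-12 2.4589088157988193e-15 [-0.11  0.45  2.03  1.65  0.7  -0.73]
[-23.0, 0.0, -33.0] [-46.0, 0.0, -65.0] [-69.0, 0.0, -98.0] [-92.0, 1.0, -131.0] [-115.0, 1.0, -164.0] [-138.0, 1.0, -196.0] 
dp [[16, -16, 18], [32, -29, 30], [48, -39, 37], [64, -45, 39], [78, -47, 38], [89, -43, 33], [97, -35, 28], [101, -23, 21], [101, -6, 15], [96, 14, 10], [85, 36, 7]]
rot [[0.078, 0.114, -0.02], [0.144, 0.234, -0.029], [0.197, 0.357, -0.027], [0.237, 0.481, -0.013], [0.263, 0.605, 0.012], [0.276, 0.727, 0.048], [0.277, 0.844, 0.097], [0.265, 0.956, 0.156], [0.243, 1.059, 0.227], [0.21, 1.152, 0.308], [0.169, 1.233, 0.399]]
 z tcp [0.23, 0.21, 0.2, 0.19, 0.18, 0.18, 0.18, 0.18, 0.19, 0.19, 0.2] wrist [0.5, 0.49, 0.49, 0.48, 0.48, 0.47, 0.47, 0.46, 0.46, 0.45, 0.45]
dp [[5, 25, -13], [5, 52, -29], [0, 81, -48], [-11, 110, -70], [-28, 137, -95], [-50, 162, -121], [-79, 184, -149]]
rot [[-0.074, 0.088, 0.05], [-0.156, 0.167, 0.104], [-0.247, 0.235, 0.162], [-0.343, 0.291, 0.224], [-0.443, 0.337, 0.29], [-0.545, 0.37, 0.361], [-0.648, 0.393, 0.438]]
 z tcp [0.21, 0.22, 0.23, 0.23, 0.24, 0.25, 0.25] wrist [0.44, 0.44, 0.44, 0.43, 0.43, 0.43, 0.42]
grasp xy [0.38 0.33 0.25] axis [-0.3  0.8 -0.5]
grasp xy [0.34 0.34 0.21] axis [-0.3  0.9 -0.1]
grasp xy [0.34 0.36 0.2 ] axis [-0.2  1.   0.2]
grasp xy [0.38 0.38 0.21] axis [0.  0.9 0.5]
grasp xy [0.46 0.37 0.23] axis [0.2 0.7 0.7]
grasp xy [0.54 0.3  0.25] axis [0.3 0.5 0.8]
```

```bash
python3 -m jog '{"dp":[[-23,0,-33],[-46,0,-65],[-69,0,-98],[-92,1,-131],[-115,1,-164],[-138,1,-196],[-138,1,-196]],"delta_rot":[[0,0,0],[0,0,0],[0,0,0],[0,0,0],[0,0,0],[0,0,0],[0,0,0]],"gripper":[-1,-1,-1,-1,-1,-1,-1]}' 40
python3 -m jog '{"dp":[[16,-16,18],[32,-29,30],[48,-39,37],[64,-45,39],[78,-47,38],[89,-43,33],[97,-35,28],[101,-23,21],[101,-6,15],[96,14,10],[85,36,7],[85,36,7]],"delta_rot":[[0.078,0.114,-0.02],[0.144,0.234,-0.029],[0.197,0.357,-0.027],[0.237,0.481,-0.013],[0.263,0.605,0.012],[0.276,0.727,0.048],[0.277,0.844,0.097],[0.265,0.956,0.156],[0.243,1.059,0.227],[0.21,1.152,0.308],[0.169,1.233,0.399],[0.169,1.233,0.399]],"gripper":[-1,-1,-1,-1,-1,-1,-1,-1,-1,-1,-1,-1]}' 40
python3 -c "
from h import *
print(robot.get_obs()['q'].round(2))"
```

```text
time: 23.25
position: [0.395, 0.3216, 0.2596]
tool_rot: [0.547, 0.782, -0.167, 0.249]
ft_force: [1.2, 1.3, -2.6]
grip_width: 0.0497
grip_force: 40.0
time: 24.45
position: [0.4053, 0.3917, 0.1988]
tool_rot: [0.699, 0.646, 0.161, -0.262]
ft_force: [-0.6, -1.1, -3.0]
grip_width: 0.0497
grip_force: 40.0
[ 0.23  0.48  1.85  0.79  0.97 -0.2 ]
```

```bash
python3 -m jog '{"dp":[[5,25,-13],[5,52,-29],[0,81,-48],[-11,110,-70],[-28,137,-95],[-50,162,-121],[-79,184,-149],[-79,184,-149],[-79,184,-149],[-79,184,-149]],"delta_rot":[[-0.074,0.088,0.05],[-0.156,0.167,0.104],[-0.247,0.235,0.162],[-0.343,0.291,0.224],[-0.443,0.337,0.29],[-0.545,0.37,0.361],[-0.648,0.393,0.438],[-0.648,0.393,0.438],[-0.648,0.393,0.438],[-0.648,0.393,0.438]],"gripper":[-1,-1,-1,-1,-1,-1,-1,-1,-1,-1]}' 40
cat > pl3.py <<'E'
import sys
from rows import *
x,y,phd,off=map(float,sys.argv[1:5])
s,_=snap('side',sys.argv[5]);w,o=snap('wrist',sys.argv[5]+'w');cv2.imwrite('pics/cc.png',np.hstack([w,cv2.resize(s[130:350,130:330],(349,384))])[:,:,::-1][:,61:])
ph=np.radians(phd);ov=np.array([np.cos(ph),np.sin(ph)]);P2,R2=stand(np.array((x,y))-off*ov,ph,T)
R0=R.from_quat(o['tool_rot']).as_matrix();print(o['q'].round(2),R.from_matrix(R0.T@R2).as_rotvec().round(3),o['grip_width'],o['grip_force'])
for h in(.16,.12,.08,.04,.02,.008,.004): print(h,(R0.T@(P2+[0,0,h]-o['position'])*1000).round().tolist())
E
python3 pl3.py .589 .2345 45 .007 f1a
```

```text
time: 25.45
position: [0.5938, 0.2409, 0.2471]
tool_rot: [0.82, 0.34, 0.425, -0.178]
ft_force: [-0.3, -0.1, -2.4]
grip_width: 0.0498
grip_force: 40.0
[-0.11  0.45  2.03  1.65  0.7  -0.73] [-0.003  0.001 -0.   ] 0.04999886221820754 39.990880717523396
0.16 [-32.0, 1.0, 23.0]
0.12 [-65.0, 1.0, 46.0]
0.08 [-97.0, 1.0, 69.0]
0.04 [-130.0, 1.0, 92.0]
0.02 [-146.0, 1.0, 103.0]
0.008 [-156.0, 1.0, 110.0]
0.004 [-159.0, 1.0, 113.0]
```

View pics/cc.png

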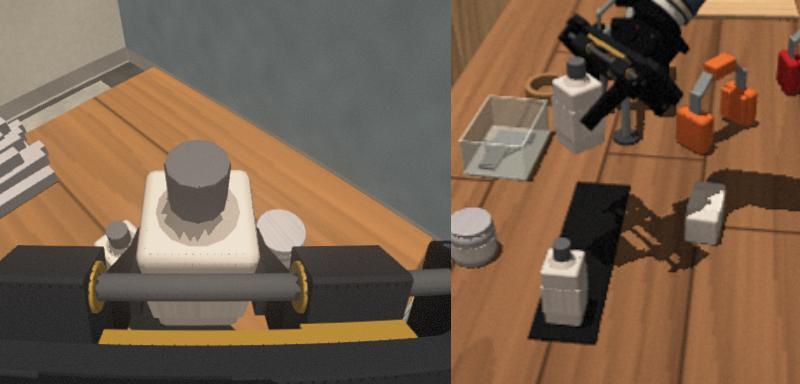

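The wrist and side views show the bottle upright, cap on top, above the free middle place. I'll square it to the mat by turning the tool to point straight out before lowering.

```bash
python3 - <<'E'
from rows import *
o=robot.get_obs();P2,R2=stand((.582,.2345),0.0,T);q=o['q'];ok=[]
# turn about the vertical at constant bottle position
for a in np.radians([36,27,18,9,0]):
    ov=np.array([np.cos(a),np.sin(a)]);P,Rt=stand(np.array((.589,.2345))-.007*ov,a,T);P=P+[0,0,.19];q,e=ik(P,Rt,q);ok.append(q);print(e,q.round(2))
show(ok)
h,e=ik(P2,R2,q);print('down',h.round(2),e)
E
```

```text
3.406097155680215e-14 [-0.05  0.46  2.08  1.95  0.58 -0.87]
1.3590084777922613e-12 [ 0.04  0.45  2.1   2.29  0.48 -1.04]
7.530542472709599e-11 [ 0.13  0.45  2.11  2.75  0.4  -1.31]
6.71285123237613e-10 [ 0.23  0.46  2.09  3.31  0.37 -1.69]
1.3252572419113503e-09 [ 0.33  0.47  2.04  3.87  0.4  -2.07]
dp [[-8, 2, 6], [-8, 4, 5], [-8, 5, 5], [-8, 6, 4], [-9, 7, 4]]
rot [[-0.131, 0.001, 0.09], [-0.26, 0.001, 0.18], [-0.389, 0.001, 0.27], [-0.517, 0.002, 0.361], [-0.646, 0.002, 0.451]]
 z tcp [0.24, 0.24, 0.24, 0.24, 0.24] wrist [0.41, 0.41, 0.41, 0.41, 0.41]
down [ 0.33  0.93  2.09  3.5   0.85 -1.62] 2.5113816837533903e-11
```

```bash
python3 -m jog '{"dp":[[-8,1,6],[-8,2,6],[-8,3,5],[-8,4,5],[-8,4,5],[-8,5,5],[-8,5,4],[-8,6,4],[-8,6,4],[-9,7,4],[-9,7,4],[-9,7,4]],"delta_rot":[[-0.065,0.001,0.045],[-0.131,0.001,0.09],[-0.195,0.001,0.135],[-0.26,0.001,0.18],[-0.325,0.001,0.225],[-0.389,0.001,0.27],[-0.453,0.001,0.315],[-0.485,0.001,0.338],[-0.517,0.002,0.361],[-0.55,0.002,0.384],[-0.582,0.002,0.406],[-0.646,0.002,0.451]],"gripper":[-1,-1,-1,-1,-1,-1,-1,-1,-1,-1,-1,-1]}' 40
python3 -m jog '{"dp":[[0,0,0],[0,0,0],[0,0,0],[0,0,0]],"delta_rot":[[0,0,0],[0,0,0],[0,0,0],[0,0,0]],"gripper":[-1,-1,-1,-1]}' 40
python3 pl3.py .589 .2345 0 .007 f1b
```

```text
time: 26.75
position: [0.5983, 0.2338, 0.2382]
tool_rot: [0.887, 0.004, 0.463, -0.003]
ft_force: [-0.4, -0.7, -1.9]
grip_width: 0.0498
grip_force: 40.0
time: 27.15
position: [0.599, 0.233, 0.2386]
tool_rot: [0.886, 0.005, 0.463, -0.003]
ft_force: [-0.1, -0.7, -1.8]
grip_width: 0.0497
grip_force: 40.0
[ 0.31  0.47  2.05  3.82  0.4  -2.03] [-0.009 -0.003  0.006] 0.04994142880108193 39.99079925939441
0.16 [-26.0, -2.0, 16.0]
0.12 [-59.0, -2.0, 39.0]
0.08 [-92.0, -2.0, 62.0]
0.04 [-124.0, -2.0, 85.0]
0.02 [-141.0, -2.0, 96.0]
0.008 [-151.0, -2.0, 103.0]
0.004 [-154.0, -2.0, 105.0]
```

```bash
python3 -m jog '{"dp":[[-26,-2,16],[-59,-2,39],[-92,-2,62],[-115,-2,79],[-132,-2,91],[-141,-2,96],[-148,-2,101],[-151,-2,103],[-151,-2,103]],"delta_rot":[[-0.009,-0.003,0.006],[-0.009,-0.003,0.006],[-0.009,-0.003,0.006],[-0.009,-0.003,0.006],[-0.009,-0.003,0.006],[-0.009,-0.003,0.006],[-0.009,-0.003,0.006],[-0.009,-0.003,0.006],[-0.009,-0.003,0.006]],"gripper":[-1,-1,-1,-1,-1,-1,-1,-1,-1]}' 40
for i in 1 2 3 4; do python3 -m jog '{"dp":[[-1.6,0,1.1],[-1.6,0,1.1]],"delta_rot":[[0,0,0],[0,0,0]],"gripper":[-1,-1]}' 40 | egrep 'pos|ft'; done
```

```text
time: 28.15
position: [0.5978, 0.2355, 0.0564]
tool_rot: [0.887, 0.0, 0.462, -0.0]
ft_force: [1.1, -0.4, -2.6]
grip_width: 0.0496
grip_force: 40.0
position: [0.5977, 0.2356, 0.0549]
ft_force: [0.5, -0.5, -3.1]
position: [0.5975, 0.2355, 0.0523]
ft_force: [0.1, 0.3, -1.8]
position: [0.5973, 0.2354, 0.0499]
ft_force: [-0.1, -0.3, -2.6]
position: [0.5976, 0.2354, 0.0488]
ft_force: [0.4, -0.5, 3.1]
```

```bash
python3 -m jog '{"dp":[[-0.8,0,0.6],[-0.8,0,0.6],[-0.8,0,0.6],[-0.8,0,0.6],[-0.8,0,0.6],[-0.8,0,0.6],[-0.8,0,0.6]],"delta_rot":[[0,0,0],[0,0,0],[0,0,0],[0,0,0],[0,0,0],[0,0,0],[0,0,0]],"gripper":[-1,-1,0.7,0.7,0.7,0.7,0.7]}' 40
python3 -m jog '{"dp":[[0,0,-15],[0,0,-40],[0,0,-80],[0,0,-120],[40,0,-150],[80,0,-150],[80,0,-150],[80,0,-150]],"delta_rot":[[0,0,0],[0,0,0],[0,0,0],[0,0,0],[0,0,0],[0,0,0],[0,0,0],[0,0,0]],"gripper":[0.7,0.7,0.7,0.7,0.7,0.7,0.7,0.7]}' 40
python3 chk.py w9 .420 .193 -1.662
python3 - <<'E'
from bot import *
s,_=snap('side','s9');d=robot.search_frame('stand1','side');print([(np.round(k['rect']),round(k['score'],2)) for k in d])
w=cv2.imread('pics/w9.png');cv2.imwrite('pics/cc.png',np.hstack([w,cv2.resize(s[130:350,130:330],(349,384))[:,:,::-1]])[:,61:])
E
```

```text
time: 29.65
position: [0.5975, 0.2354, 0.047]
tool_rot: [0.887, 0.0, 0.462, -0.0]
ft_force: [-0.0, 0.3, 0.0]
grip_width: 0.073
grip_force: 0.0
time: 30.45
position: [0.5199, 0.2353, 0.2002]
tool_rot: [0.886, -0.0, 0.463, -0.001]
ft_force: [0.6, 0.4, -0.6]
grip_width: 0.0738
grip_force: 0.0
[[232. 202. 287. 274.]
 [504. 154. 512. 177.]]
[[173. 153. 189. 174.]
 [192. 207. 229. 225.]
 [270. 149. 386. 179.]
 [170. 105. 197. 130.]
 [331. 135. 363. 184.]]
top (array([ 0.4204,  0.1929, -1.6639,  0.    ]), np.float64(0.115))
[(array([182., 268., 207., 317.]), 0.9), (array([128., 249., 159., 279.]), 0.67)]
```

View pics/cc.png

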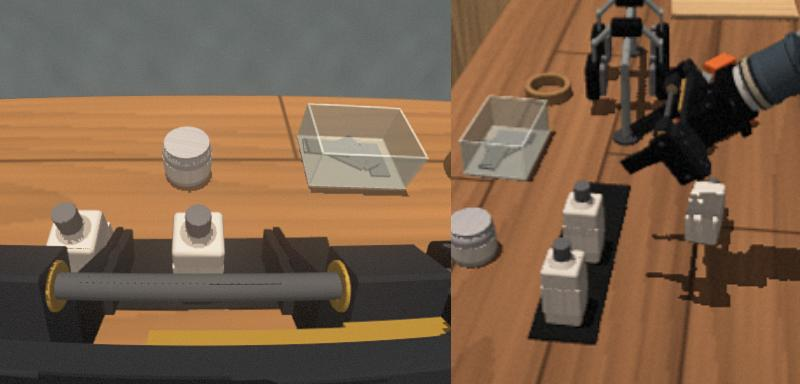

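F1 stands on the mat's middle place (side 583,225), in line with the first bottle (565,285). F2 is unchanged, so the approach comes next.

```bash
python3 - <<'E'
from rows import *
o=robot.get_obs();q=o['q'];up=np.array([0,0,1.]);print(q.round(2))
P,Rt=lying((.4203,.193),-1.663,T,zc=.032);g,e=ik(P,Rt,np.array([-.34,.85,2.15,1.1,.66,1.8]));a,ea=ik(P+.15*up,Rt,g);print(e,ea,g.round(2),a.round(2))
l,el=ik(P+.22*up,Rt,g);print('lift',el,l.round(2))
Q=path(q,a);show(Q)
for X in map(fk,Q[::3]): print('tip',X[0].round(2))
E
```

```text
[ 0.4   0.54  2.22  3.72  0.62 -1.82]
3.5031703484164782e-09 2.0532158966699777e-12 [-0.34  0.83  2.15  1.11  0.67  1.83] [-0.34  0.45  2.09  0.76  0.94  2.32]
lift 2.2467290808174445e-09 [-0.34  0.3   2.01  0.67  1.1   2.49]
dp [[18, -6, 6], [34, -12, 11], [49, -18, 15], [62, -25, 17], [73, -31, 19], [81, -38, 19], [88, -43, 19], [93, -49, 18], [95, -53, 16], [95, -57, 14], [92, -59, 11]]
rot [[0.046, 0.035, 0.093], [0.097, 0.062, 0.185], [0.153, 0.079, 0.276], [0.211, 0.085, 0.366], [0.271, 0.08, 0.454], [0.33, 0.065, 0.54], [0.388, 0.038, 0.625], [0.442, -0.001, 0.707], [0.49, -0.05, 0.787], [0.532, -0.11, 0.866], [0.564, -0.18, 0.942]]
 z tcp [0.21, 0.22, 0.23, 0.24, 0.25, 0.25, 0.26, 0.26, 0.27, 0.27, 0.27] wrist [0.37, 0.38, 0.38, 0.38, 0.38, 0.38, 0.38, 0.39, 0.39, 0.39, 0.39]
dp [[-5, 2, -3], [-10, 6, -7], [-15, 12, -12], [-21, 21, -19], [-25, 32, -28], [-30, 45, -38], [-33, 60, -50], [-36, 77, -64], [-38, 95, -79], [-38, 115, -96], [-37, 136, -115]]
rot [[-0.0, -0.056, 0.092], [-0.013, -0.112, 0.185], [-0.038, -0.166, 0.279], [-0.075, -0.218, 0.373], [-0.125, -0.264, 0.467], [-0.186, -0.303, 0.561], [-0.258, -0.334, 0.655], [-0.339, -0.354, 0.749], [-0.43, -0.362, 0.841], [-0.528, -0.357, 0.932], [-0.631, -0.336, 1.022]]
 z tcp [0.26, 0.26, 0.26, 0.25, 0.24, 0.23, 0.23, 0.22, 0.21, 0.2, 0.19] wrist [0.39, 0.39, 0.4, 0.4, 0.4, 0.4, 0.4, 0.41, 0.41, 0.41, 0.41]
dp [[21, 19, -11], [43, 39, -23]]
rot [[-0.067, 0.043, 0.115], [-0.127, 0.099, 0.233]]
 z tcp [0.18, 0.17] wrist [0.41, 0.42]
tip [0.53 0.24 0.21]
tip [0.57 0.26 0.24]
tip [0.59 0.28 0.26]
tip [0.58 0.29 0.27]
tip [0.57 0.3  0.26]
tip [0.54 0.28 0.24]
tip [0.5  0.25 0.22]
tip [0.45 0.2  0.19]
```

```bash
python3 -m jog '{"dp":[[18,-6,6],[34,-12,11],[49,-18,15],[62,-25,17],[73,-31,19],[81,-38,19],[88,-43,19],[93,-49,18],[95,-53,16],[95,-57,14],[92,-59,11],[92,-59,11]],"delta_rot":[[0.046,0.035,0.093],[0.097,0.062,0.185],[0.153,0.079,0.276],[0.211,0.085,0.366],[0.271,0.08,0.454],[0.33,0.065,0.54],[0.388,0.038,0.625],[0.442,-0.001,0.707],[0.49,-0.05,0.787],[0.532,-0.11,0.866],[0.564,-0.18,0.942],[0.564,-0.18,0.942]],"gripper":[1,1,1,1,1,1,1,1,1,1,1,1]}' 40
python3 -m jog '{"dp":[[-5,2,-3],[-10,6,-7],[-15,12,-12],[-21,21,-19],[-25,32,-28],[-30,45,-38],[-33,60,-50],[-36,77,-64],[-38,95,-79],[-38,115,-96],[-37,136,-115],[-37,136,-115]],"delta_rot":[[0,-0.056,0.092],[-0.013,-0.112,0.185],[-0.038,-0.166,0.279],[-0.075,-0.218,0.373],[-0.125,-0.264,0.467],[-0.186,-0.303,0.561],[-0.258,-0.334,0.655],[-0.339,-0.354,0.749],[-0.43,-0.362,0.841],[-0.528,-0.357,0.932],[-0.631,-0.336,1.022],[-0.631,-0.336,1.022]],"gripper":[1,1,1,1,1,1,1,1,1,1,1,1]}' 40
python3 -m jog '{"dp":[[21,19,-11],[43,39,-23],[43,39,-23],[43,39,-23]],"delta_rot":[[-0.067,0.043,0.115],[-0.127,0.099,0.233],[-0.127,0.099,0.233],[-0.127,0.099,0.233]],"gripper":[1,1,1,1]}' 40
python3 chk.py w10 .4203 .193 -1.663
cat > dn.py <<'E'
from rows import *
import sys
x,y,a=map(float,sys.argv[1:4])
o=robot.get_obs();R0=R.from_quat(o['tool_rot']).as_matrix();P,Rt=lying((x,y),a,T,zc=.032)
print(o['q'].round(2),R.from_matrix(R0.T@Rt).as_rotvec().round(3))
for h in(.12,.08,.04,.015,0): print((R0.T@(P+[0,0,h]-o['position'])*1000).round())
E
python3 dn.py .4203 .193 -1.663
```

```text
time: 31.95
position: [0.5826, 0.2933, 0.2667]
tool_rot: [0.793, -0.274, 0.316, -0.443]
ft_force: [0.4, 0.9, -0.2]
grip_width: 0.087
grip_force: 0.0
time: 33.15
position: [0.4519, 0.1971, 0.1852]
tool_rot: [0.694, -0.624, -0.161, -0.321]
ft_force: [0.4, -0.2, -0.3]
grip_width: 0.0872
grip_force: 0.0
time: 33.55
position: [0.4176, 0.1504, 0.1666]
tool_rot: [-0.644, 0.703, 0.202, 0.226]
ft_force: [0.3, 1.8, -0.2]
grip_width: 0.0871
grip_force: 0.0
[[ 61. 145. 146. 243.]
 [  0.   0. 198. 235.]
 [227.   0. 298. 154.]]
[[172. 152. 193. 172.]
 [191. 206. 213. 225.]]
wrist (array([ 0.4211,  0.1942, -1.6635,  0.    ]), np.float64(0.161))
top (array([ 0.3886,  0.222 , -1.5275,  0.    ]), np.float64(0.531))
[-0.34  0.45  2.09  0.77  0.94  2.32] [-0.003  0.003  0.004]
[18.  1. 24.]
[41.  1. 57.]
[64.  1. 89.]
[ 79.   1. 110.]
[ 87.   1. 122.]
```

```bash
python3 -m jog '{"dp":[[18,1,24],[41,1,57],[64,1,89],[79,1,110],[87,1,122],[87,1,122],[87,1,122],[87,1,122],[87,1,122],[87,1,122],[87,1,122],[87,1,122]],"delta_rot":[[0,0,0],[0,0,0],[0,0,0],[0,0,0],[0,0,0],[0,0,0],[0,0,0],[0,0,0],[0,0,0],[0,0,0],[0,0,0],[0,0,0]],"gripper":[1,1,1,1,1,1,-1,-1,-1,-1,-1,-1]}' 40
python3 -m jog '{"dp":[[0,0,0],[0,0,0],[0,0,0]],"delta_rot":[[0,0,0],[0,0,0],[0,0,0]],"gripper":[-1,-1,-1]}' 40
sed -i 's/np.array(\[-.1,.7,2.1,2,.8,-1.15\])/np.array([.0,.47,2.1,3.2,.5,-1.7])/' pl2.py
python3 pl2.py .589 .1145 0 .24 .2 .007;python3 pl2.py .589 .1145 45 .24 .2 .007
```

```text
time: 34.95
position: [0.4167, 0.1482, 0.017]
tool_rot: [-0.643, 0.704, 0.202, 0.224]
ft_force: [-0.1, -1.4, 3.0]
grip_width: 0.0498
grip_force: 40.0
time: 35.25
position: [0.4168, 0.1482, 0.017]
tool_rot: [-0.643, 0.704, 0.202, 0.224]
ft_force: [-0.2, -2.4, 5.6]
grip_width: 0.0495
grip_force: 40.0
9.934870754406835e-09 2.299339774233898e-13 [ 0.01  0.41  2.16  3.16  0.39 -1.59]
[-23.0, -0.0, -33.0] [-46.0, -0.0, -65.0] [-69.0, -0.0, -98.0] [-92.0, -1.0, -131.0] [-115.0, -1.0, -164.0] [-138.0, -1.0, -196.0] 
dp [[-19, -16, 5], [-37, -32, 8], [-54, -48, 10], [-69, -64, 10], [-82, -79, 9], [-94, -95, 7], [-103, -109, 4], [-111, -124, 0], [-117, -138, -4], [-120, -151, -9], [-122, -163, -14]]
rot [[0.059, -0.051, -0.117], [0.124, -0.092, -0.231], [0.194, -0.122, -0.34], [0.268, -0.141, -0.444], [0.344, -0.149, -0.544], [0.421, -0.144, -0.639], [0.498, -0.128, -0.728], [0.572, -0.1, -0.812], [0.643, -0.061, -0.891], [0.708, -0.012, -0.965], [0.767, 0.047, -1.034]]
 z tcp [0.26, 0.27, 0.28, 0.29, 0.3, 0.31, 0.31, 0.32, 0.33, 0.33, 0.34] wrist [0.5, 0.5, 0.5, 0.49, 0.49, 0.49, 0.48, 0.48, 
[... 2203 characters left out ...]
72, 19, 9], [80, 24, 9]]
rot [[0.009, 0.029, -0.132], [0.012, 0.058, -0.263], [0.01, 0.088, -0.394], [0.003, 0.119, -0.524], [-0.01, 0.148, -0.653], [-0.028, 0.176, -0.782], [-0.052, 0.202, -0.909], [-0.08, 0.226, -1.036], [-0.113, 0.246, -1.162]]
 z tcp [0.26, 0.26, 0.26, 0.26, 0.25, 0.25, 0.25, 0.25, 0.25] wrist [0.46, 0.45, 0.45, 0.44, 0.44, 0.44, 0.43, 0.43, 0.42]
grasp xy [0.42 0.14 0.27] axis [ 0.1 -0.8 -0.6]
grasp xy [0.45 0.15 0.27] axis [ 0.5 -0.7 -0.5]
grasp xy [0.48 0.15 0.27] axis [ 0.8 -0.6 -0.3]
grasp xy [0.5  0.15 0.27] axis [ 0.9 -0.4  0. ]
grasp xy [0.53 0.14 0.27] axis [ 0.9 -0.2  0.4]
grasp xy [0.55 0.13 0.27] axis [0.7 0.1 0.7]
grasp xy [0.58 0.12 0.26] axis [0.5 0.3 0.8]
```

```bash
python3 -m jog '{"dp":[[-23,0,-33],[-46,0,-65],[-69,0,-98],[-92,-1,-131],[-115,-1,-164],[-138,-1,-196],[-138,-1,-196]],"delta_rot":[[0,0,0],[0,0,0],[0,0,0],[0,0,0],[0,0,0],[0,0,0],[0,0,0]],"gripper":[-1,-1,-1,-1,-1,-1,-1]}' 40
python3 -m jog '{"dp":[[-19,-16,5],[-37,-32,8],[-54,-48,10],[-69,-64,10],[-82,-79,9],[-94,-95,7],[-103,-109,4],[-111,-124,0],[-117,-138,-4],[-120,-151,-9],[-122,-163,-14],[-122,-163,-14]],"delta_rot":[[0.059,-0.051,-0.117],[0.124,-0.092,-0.231],[0.194,-0.122,-0.34],[0.268,-0.141,-0.444],[0.344,-0.149,-0.544],[0.421,-0.144,-0.639],[0.498,-0.128,-0.728],[0.572,-0.1,-0.812],[0.643,-0.061,-0.891],[0.708,-0.012,-0.965],[0.767,0.047,-1.034],[0.767,0.047,-1.034]],"gripper":[-1,-1,-1,-1,-1,-1,-1,-1,-1,-1,-1,-1]}' 40
python3 -m jog '{"dp":[[11,-6,3],[21,-9,5],[32,-11,6],[42,-11,7],[52,-9,6],[61,-4,5],[69,1,3],[77,9,1],[83,18,-1],[88,28,-4],[92,40,-7],[92,40,-7]],"delta_rot":[[0.022,0.052,-0.087],[0.033,0.107,-0.171],[0.034,0.161,-0.253],[0.024,0.215,-0.333],[0.004,0.266,-0.411],[-0.025,0.314,-0.486],[-0.063,0.356,-0.559],[-0.109,0.393,-0.63],[-0.161,0.421,-0.698],[-0.219,0.442,-0.764],[-0.282,0.454,-0.829],[-0.282,0.454,-0.829]],"gripper":[-1,-1,-1,-1,-1,-1,-1,-1,-1,-1,-1,-1]}' 40
python3 -m jog '{"dp":[[-8,11,-1],[-17,22,-3],[-28,32,-5],[-40,41,-8],[-54,49,-12],[-54,49,-12],[-54,49,-12],[-54,49,-12]],"delta_rot":[[-0.046,-0.009,-0.075],[-0.09,-0.028,-0.15],[-0.13,-0.054,-0.224],[-0.166,-0.088,-0.297],[-0.196,-0.128,-0.369],[-0.196,-0.128,-0.369],[-0.196,-0.128,-0.369],[-0.196,-0.128,-0.369]],"gripper":[-1,-1,-1,-1,-1,-1,-1,-1]}' 40
python3 pl3.py .589 .1145 0 .007 f2a
```

```text
time: 35.95
position: [0.4188, 0.148, 0.2598]
tool_rot: [-0.644, 0.703, 0.198, 0.226]
ft_force: [0.7, -0.8, -3.1]
grip_width: 0.0498
grip_force: 40.0
time: 37.15
position: [0.5863, 0.225, 0.3355]
tool_rot: [0.779, -0.332, 0.21, -0.489]
ft_force: [0.5, -0.2, -2.7]
grip_width: 0.0497
grip_force: 40.0
time: 38.35
position: [0.6324, 0.1422, 0.3028]
tool_rot: [0.838, -0.118, 0.504, -0.17]
ft_force: [-0.5, 0.2, -1.8]
grip_width: 0.0498
grip_force: 40.0
time: 39.15
position: [0.5983, 0.115, 0.248]
tool_rot: [0.887, -0.001, 0.462, -0.0]
ft_force: [-0.1, -0.5, -1.6]
grip_width: 0.0496
grip_force: 40.0
[ 0.01  0.41  2.16  3.17  0.39 -1.59] [ 0.    -0.001 -0.001] 0.049476671495827275 39.98352862196043
0.16 [-33.0, 0.0, 22.0]
0.12 [-66.0, 1.0, 45.0]
0.08 [-99.0, 1.0, 68.0]
0.04 [-131.0, 1.0, 91.0]
0.02 [-148.0, 1.0, 102.0]
0.008 [-158.0, 1.0, 109.0]
0.004 [-161.0, 1.0, 112.0]
```

View pics/cc.png

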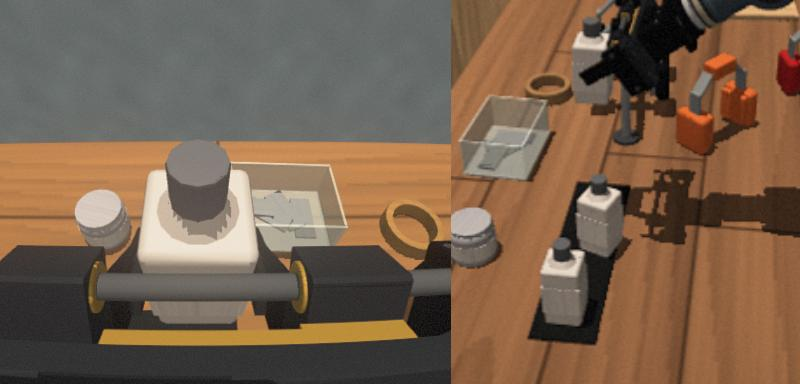

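F2 is upright in the grip. F1, though, has been knocked: in the side crop it is now at (600,220) instead of (583,225). I'll measure it before lowering.

```bash
cat > st.py <<'E'
import sys
from bot import *
s,_=snap('side',sys.argv[1]+'s');d=[k['rect'] for k in robot.search_frame('stand1','side') if k['score']>.3]
t,_=snap('top',sys.argv[1]+'t');print(np.round(d).tolist())
for x,y in[(.59,.357),(.57,.2345),(.589,.1145)]:
    c=[x,y,.06];u=proj('side',c)[0];v=proj('top',c)[0]
    O=[('side',None,sil(s,(u[0]-15,u[1]-27,u[0]+15,u[1]+27),4)),('top',None,sil(t,(v[0]-11,v[1]-11,v[0]+11,v[1]+11),3))]
    print([m.sum() for *_,m in O],'side',fits(O[:1],[x,y,0,.004],ST,(1,1,1,0)),'both',fits(O,[x,y,0,.004],ST,(1,1,1,0)))
E
python3 st.py a
```

```text
[[179.0, 265.0, 206.0, 318.0]]
[np.uint64(1144), np.uint64(421)] side (array([0.5927, 0.3548, 0.0602, 0.004 ]), np.float64(0.26)) both (array([0.5917, 0.3569, 0.059 , 0.004 ]), np.float64(0.175))
[np.uint64(1006), np.uint64(21)] side (array([ 0.569 ,  0.2207, -0.232 ,  0.004 ]), np.float64(0.277)) both (array([ 0.5695,  0.2204, -0.1996,  0.004 ]), np.float64(0.638))
[np.uint64(494), np.uint64(160)] side (array([ 0.5777,  0.1771, -0.4605,  0.004 ]), np.float64(0.526)) both (array([0.6027, 0.1386, 0.2423, 0.004 ]), np.float64(0.675))
```

F1 now stands near (0.569, 0.220), slightly yawed, so the gripper could brush it at zero yaw. I'll set F2 down with the tool turned 20° away, then fix F1 from above.

```bash
python3 pl3.py .589 .1145 20 .007 f2b; python3 - <<'E'
from rows import *
q=robot.get_obs()['q'];ph=np.radians(20);P,Rt=stand(np.array((.589,.1145))-.007*np.array([np.cos(ph),np.sin(ph)]),ph,T)
for h in(.2,.1,0): q,e=ik(P+[0,0,h],Rt,q);print(q.round(2),e)
E
```

```text
[ 0.01  0.41  2.16  3.17  0.39 -1.59] [ 0.286 -0.    -0.2  ] 0.0495282164056286 39.98355673626065
0.16 [-33.0, -2.0, 22.0]
0.12 [-66.0, -2.0, 45.0]
0.08 [-98.0, -2.0, 68.0]
0.04 [-131.0, -2.0, 91.0]
0.02 [-148.0, -2.0, 102.0]
0.008 [-157.0, -2.0, 109.0]
0.004 [-161.0, -2.0, 112.0]
[-0.22  0.4   2.17  2.12  0.55 -0.98] 8.707464678690653e-12
[-0.22  0.68  2.24  2.46  0.78 -1.4 ] 3.1176888898082273e-09
[-0.22  0.97  2.24  2.59  1.01 -1.61] 4.085905248656222e-12
```

```bash
python3 -m jog '{"dp":[[0,0,0],[0,-1,0],[0,-1,0],[0,-2,0],[0,-2,0],[0,-2,0],[0,-2,0]],"delta_rot":[[0.06,0,-0.042],[0.12,0,-0.084],[0.18,0,-0.126],[0.23,0,-0.16],[0.286,0,-0.2],[0.286,0,-0.2],[0.286,0,-0.2]],"gripper":[-1,-1,-1,-1,-1,-1,-1]}' 40
python3 pl3.py .589 .1145 20 .007 f2b
```

```text
time: 40.2
position: [0.5979, 0.1166, 0.2476]
tool_rot: [0.874, 0.153, 0.455, -0.079]
ft_force: [-0.5, 0.6, -1.4]
grip_width: 0.05
grip_force: 40.0
[-0.22  0.41  2.17  2.12  0.55 -0.98] [ 0.001  0.    -0.001] 0.04994542009777761 39.98360117082484
0.16 [-33.0, -0.0, 22.0]
0.12 [-65.0, -0.0, 45.0]
0.08 [-98.0, -0.0, 68.0]
0.04 [-131.0, -0.0, 91.0]
0.02 [-147.0, -0.0, 103.0]
0.008 [-157.0, -0.0, 110.0]
0.004 [-160.0, -0.0, 112.0]
```

```bash
python3 -m jog '{"dp":[[-33,0,22],[-65,0,45],[-98,0,68],[-118,0,82],[-134,0,94],[-147,0,103],[-153,0,107],[-157,0,110],[-157,0,110]],"delta_rot":[[0,0,0],[0,0,0],[0,0,0],[0,0,0],[0,0,0],[0,0,0],[0,0,0],[0,0,0],[0,0,0]],"gripper":[-1,-1,-1,-1,-1,-1,-1,-1,-1]}' 40
for i in 1 2 3 4; do python3 -m jog '{"dp":[[-1.6,0,1.1],[-1.6,0,1.1]],"delta_rot":[[0,0,0],[0,0,0]],"gripper":[-1,-1]}' 40 | egrep 'pos|ft'; done
```

```text
time: 41.2
position: [0.5978, 0.1173, 0.0557]
tool_rot: [0.874, 0.154, 0.455, -0.08]
ft_force: [-0.1, -0.6, -1.4]
grip_width: 0.0495
grip_force: 40.0
position: [0.5979, 0.117, 0.0546]
ft_force: [0.5, 0.9, -3.2]
position: [0.5977, 0.1169, 0.0522]
ft_force: [-0.1, 0.1, -2.2]
position: [0.5977, 0.1169, 0.05]
ft_force: [0.2, -0.5, -2.0]
position: [0.5978, 0.117, 0.05]
ft_force: [-4.1, -3.0, 9.1]
```

```bash
python3 -m jog '{"dp":[[0,0,0],[0,0,0],[0,0,0],[0,0,0],[0,0,0],[0,0,0]],"delta_rot":[[0,0,0],[0,0,0],[0,0,0],[0,0,0],[0,0,0],[0,0,0]],"gripper":[-1,0.7,0.7,0.7,0.7,0.7]}' 40
python3 -m jog '{"dp":[[0,0,-15],[0,0,-40],[0,0,-80],[0,0,-120],[40,0,-150],[80,0,-150],[110,0,-150],[110,0,-150]],"delta_rot":[[0,0,0],[0,0,0],[0,0,0],[0,0,0],[0,0,0],[0,0,0],[0,0,0],[0,0,0]],"gripper":[0.7,0.7,0.7,0.7,0.7,0.7,0.7,0.7]}' 40
python3 st.py b
python3 - <<'E'
from rows import *
q=robot.get_obs()['q'];print(q.round(2))
# look-down pose over the row, tool x outward
Rt=np.diag([1.,-1,-1]);a,e=ik(np.array([.53,.235,.30]),Rt,np.array([.2,.4,1.5,0,1.2,1.7]));print(e,a.round(2));show(path(q,a))
E
```

```text
time: 42.6
position: [0.5976, 0.1171, 0.0479]
tool_rot: [0.874, 0.154, 0.455, -0.08]
ft_force: [0.5, 0.1, 0.4]
grip_width: 0.0729
grip_force: 0.0
time: 43.4
position: [0.544, 0.097, 0.2294]
tool_rot: [0.871, 0.156, 0.46, -0.078]
ft_force: [-0.2, -0.3, 0.1]
grip_width: 0.0741
grip_force: 0.0
[[181.0, 268.0, 212.0, 317.0]]
[np.uint64(1164), np.uint64(422)] side (array([0.5924, 0.3564, 0.0572, 0.004 ]), np.float64(0.245)) both (array([0.5917, 0.3569, 0.059 , 0.004 ]), np.float64(0.166))
[np.uint64(1238), np.uint64(345)] side (array([ 0.5708,  0.2085, -0.2194,  0.004 ]), np.float64(0.292)) both (array([ 0.5689,  0.2188, -0.2061,  0.004 ]), np.float64(0.243))
[np.uint64(924), np.uint64(349)] side (array([0.5843, 0.1482, 0.0487, 0.004 ]), np.float64(0.265)) both (array([0.5909, 0.1148, 0.3146, 0.004 ]), np.float64(0.251))
[-0.33  0.44  2.33  2.21  0.7  -1.21]
1.199695923320404e-15 [ 0.22  0.39  1.45 -0.    1.3   1.8 ]
dp [[22, -24, 11], [40, -49, 18], [55, -75, 24], [65, -100, 27], [73, -125, 27], [76, -149, 27], [77, -170, 24], [75, -188, 21], [71, -202, 17], [65, -213, 13], [59, -220, 9]
[... 197 characters left out ...]
.655, -0.281, 0.176], [0.67, -0.373, 0.185], [0.666, -0.47, 0.192]]
 z tcp [0.24, 0.25, 0.25, 0.26, 0.27, 0.27, 0.27, 0.27, 0.27, 0.27, 0.27] wrist [0.4, 0.41, 0.41, 0.42, 0.42, 0.43, 0.44, 0.45, 0.45, 0.47, 0.48]
dp [[-7, -2, 1], [-14, -2, 0], [-19, 2, -3], [-21, 7, -10], [-21, 14, -19], [-17, 23, -30], [-10, 31, -44], [0, 40, -60], [14, 47, -79]]
rot [[-0.025, -0.084, 0.042], [-0.067, -0.163, 0.088], [-0.128, -0.234, 0.136], [-0.204, -0.293, 0.187], [-0.295, -0.337, 0.239], [-0.398, -0.365, 0.294], [-0.511, -0.374, 0.35], [-0.631, -0.362, 0.408], [-0.754, -0.328, 0.466]]
 z tcp [0.26, 0.26, 0.26, 0.26, 0.26, 0.27, 0.27, 0.29, 0.3] wrist [0.49, 0.5, 0.51, 0.53, 0.54, 0.56, 0.57, 0.59, 0.61]
```

F2 stands at (0.591, 0.115), on the mat and upright. F1 is at (0.569, 0.219), about 22 mm out of line, so I'll move to a look-down pose to measure and re-seat it.

```bash
python3 -m jog '{"dp":[[22,-24,11],[40,-49,18],[55,-75,24],[65,-100,27],[73,-125,27],[76,-149,27],[77,-170,24],[75,-188,21],[71,-202,17],[65,-213,13],[59,-220,9],[59,-220,9]],"delta_rot":[[0.086,0.032,0.026],[0.175,0.047,0.051],[0.265,0.046,0.075],[0.352,0.028,0.097],[0.434,-0.006,0.118],[0.508,-0.055,0.136],[0.572,-0.119,0.152],[0.621,-0.195,0.165],[0.655,-0.281,0.176],[0.67,-0.373,0.185],[0.666,-0.47,0.192],[0.666,-0.47,0.192]],"gripper":[1,1,1,1,1,1,1,1,1,1,1,1]}' 40
python3 -m jog '{"dp":[[-7,-2,1],[-14,-2,0],[-19,2,-3],[-21,7,-10],[-21,14,-19],[-17,23,-30],[-10,31,-44],[0,40,-60],[14,47,-79],[14,47,-79],[14,47,-79]],"delta_rot":[[-0.025,-0.084,0.042],[-0.067,-0.163,0.088],[-0.128,-0.234,0.136],[-0.204,-0.293,0.187],[-0.295,-0.337,0.239],[-0.398,-0.365,0.294],[-0.511,-0.374,0.35],[-0.631,-0.362,0.408],[-0.754,-0.328,0.466],[-0.754,-0.328,0.466],[-0.754,-0.328,0.466]],"gripper":[1,1,1,1,1,1,1,1,1,1,1]}' 40
cat > sw.py <<'E'
import sys
from bot import *
w,o=snap('wrist',sys.argv[1]);d=[k for k in robot.search_frame('stand1','wrist')];print([(np.round(k['rect']).tolist(),round(k['score'],2)) for k in d])
for x,y in[(.591,.357),(.569,.219) if len(sys.argv)<3 else (.589,.2345),(.590,.115)]:
    P=proj('wrist',np.vstack(ST)+[x,y,.004],o);r=(*P.min(0),*P.max(0));m=sil(w,r,12);print(m.sum(),fits([('wrist',o,m)],[x,y,0,.004],ST,(1,1,1,0)))
print(o['q'].round(2),o['tool_rot'])
E
python3 sw.py w11
```

```text
time: 44.75
position: [0.5048, 0.3181, 0.2655]
tool_rot: [0.89, 0.225, 0.157, -0.363]
ft_force: [1.0, -0.0, 0.2]
grip_width: 0.0869
grip_force: 0.0
time: 45.85
position: [0.5299, 0.2351, 0.2982]
tool_rot: [1.0, 0.001, -0.002, -0.001]
ft_force: [0.5, -0.0, -0.3]
grip_width: 0.087
grip_force: 0.0
[([131.0, 91.0, 190.0, 135.0], 0.68)]
2697 (array([ 0.5917,  0.3541, -0.0078,  0.004 ]), np.float64(0.092))
2073 (array([ 0.5695,  0.2154, -0.3468,  0.004 ]), np.float64(0.028))
2774 (array([0.5905, 0.1144, 0.3744, 0.004 ]), np.float64(0.057))
[0.22 0.39 1.45 0.   1.3  1.79] [ 0.99999571  0.00148484 -0.0023123  -0.00101269]
```

View pics/w11.png

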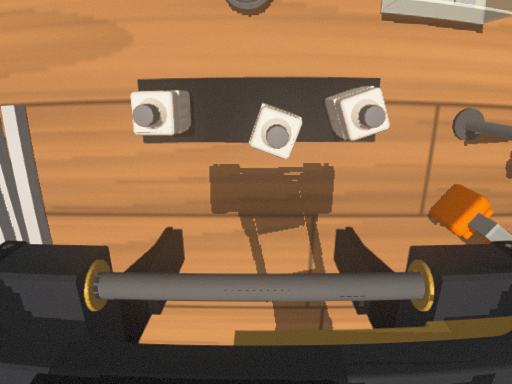

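Wrist view: bottles at (155,112), (277,130) and (362,112), all upright. The middle one is turned and nearer the robot. I'll grip it from above, fingertips at 68 mm so the gripper body clears the caps.

```bash
python3 -c "
from h import *
print(tool([.5695,.2155,.068]),tool([.589,.2345,.068]))"
```

```text
[ 40.7  19.2 230.1] [6.02e+01 2.00e-01 2.30e+02]
```

```bash
python3 -m jog '{"dp":[[20,10,0],[40,19,0],[40,19,20],[40,19,60],[40,19,100],[40,19,140],[40,19,175],[40,19,205],[40,19,220],[40,19,230],[40,19,230],[40,19,230]],"delta_rot":[[0,0,0.12],[0,0,0.24],[0,0,0.35],[0,0,0.35],[0,0,0.35],[0,0,0.35],[0,0,0.35],[0,0,0.35],[0,0,0.35],[0,0,0.35],[0,0,0.35],[0,0,0.35]],"gripper":[0.6,0.6,0.6,0.6,0.6,0.6,0.6,0.6,0.6,0.6,0.6,0.6]}' 25
python3 -m jog '{"dp":[[0,0,0],[0,0,0],[0,0,0],[0,0,0],[0,0,0],[0,0,0],[0,0,-5],[0,0,-10],[0,0,-10]],"delta_rot":[[0,0,0],[0,0,0],[0,0,0],[0,0,0],[0,0,0],[0,0,0],[0,0,0],[0,0,0],[0,0,0]],"gripper":[-1,-1,-1,-1,-1,-1,-1,-1,-1]}' 25
python3 -c "
from h import *
o=robot.get_obs();print(o['position'],tool([.590,.2345,o['position'][2]]),2*np.arctan2(o['tool_rot'][1],o['tool_rot'][0]))"
```

```text
time: 47.15
position: [0.5727, 0.2159, 0.0717]
tool_rot: [0.985, -0.174, 0.002, -0.0]
ft_force: [0.1, 0.4, 0.3]
grip_width: 0.0699
grip_force: 0.0
time: 48.05
position: [0.5721, 0.216, 0.0811]
tool_rot: [0.985, -0.174, 0.001, -0.0]
ft_force: [0.7, -0.0, -1.9]
grip_width: 0.0497
grip_force: 24.9
[0.57209735 0.21602683 0.0810571 ] [ 10.5 -23.5   0. ] -0.3502766435194371
```

```bash
python3 -m jog '{"dp":[[4,-8,0],[8,-16,0],[12,-23,0],[12,-23,0],[12,-23,4],[12,-23,7],[12,-23,7]],"delta_rot":[[0,0,-0.12],[0,0,-0.24],[0,0,-0.35],[0,0,-0.35],[0,0,-0.35],[0,0,-0.35],[0,0,-0.35]],"gripper":[-1,-1,-1,-1,-1,-1,-1]}' 25
for i in 1 2 3; do python3 -m jog '{"dp":[[0,0,1.2],[0,0,1.2]],"delta_rot":[[0,0,0],[0,0,0]],"gripper":[-1,-1]}' 25 | egrep 'pos|ft'; done
```

```text
time: 48.75
position: [0.5899, 0.2329, 0.0728]
tool_rot: [1.0, -0.001, -0.0, 0.001]
ft_force: [-0.1, 0.1, -2.7]
grip_width: 0.0501
grip_force: 24.9
position: [0.5909, 0.2332, 0.0724]
ft_force: [0.9, 0.2, -2.6]
position: [0.5914, 0.2333, 0.0717]
ft_force: [0.7, 0.1, -1.4]
position: [0.5916, 0.2333, 0.0716]
ft_force: [-1.3, -1.2, 4.9]
```

```bash
python3 -m jog '{"dp":[[0,0,0],[0,0,0],[0,0,0],[0,0,0],[0,0,0],[0,0,-30],[0,0,-70],[0,0,-120],[-20,0,-170],[-40,0,-215],[-60,0,-230],[-60,0,-230]],"delta_rot":[[0,0,0],[0,0,0],[0,0,0],[0,0,0],[0,0,0],[0,0,0],[0,0,0],[0,0,0],[0,0,0],[0,0,0],[0,0,0],[0,0,0]],"gripper":[-1,0.6,0.6,0.6,0.6,0.6,0.6,0.6,0.6,0.6,0.6,0.6]}' 25
python3 sw.py w12 1
python3 - <<'E'
from h import *
s,_=snap('side','s12');t,_=snap('top','t12');w=cv2.imread('pics/w12.png')
cv2.imwrite('pics/cc.png',np.hstack([cv2.resize(w[60:220,100:420],(400,200)),cv2.resize(t[140:190,250:390],(400,200))[:,:,::-1]]))
b=cv2.imread('pics/cc.png');cv2.imwrite('pics/cc.png',np.vstack([b,cv2.resize(s[110:340,120:420],(522,400))[:,:,::-1][:, :522] if 0 else cv2.copyMakeBorder(cv2.resize(s[110:340,120:420],(522,400))[:,:,::-1],0,0,0,278,0)]))
E
```

```text
time: 50.55
position: [0.5301, 0.2342, 0.304]
tool_rot: [1.0, 0.0, 0.004, -0.001]
ft_force: [1.4, 0.7, 0.1]
grip_width: 0.0698
grip_force: 0.0
[([131.0, 94.0, 190.0, 138.0], 0.96), ([236.0, 97.0, 283.0, 138.0], 0.62)]
2597 (array([ 0.5915,  0.3542, -0.0019,  0.004 ]), np.float64(0.091))
2062 (array([0.5882, 0.2312, 0.0189, 0.004 ]), np.float64(0.054))
2693 (array([0.5903, 0.1143, 0.3802, 0.004 ]), np.float64(0.063))
[ 0.22  0.38  1.45 -0.    1.3   1.79] [ 9.99993005e-01  4.43446953e-04  3.65580269e-03 -6.54764608e-04]
```

View pics/cc.png

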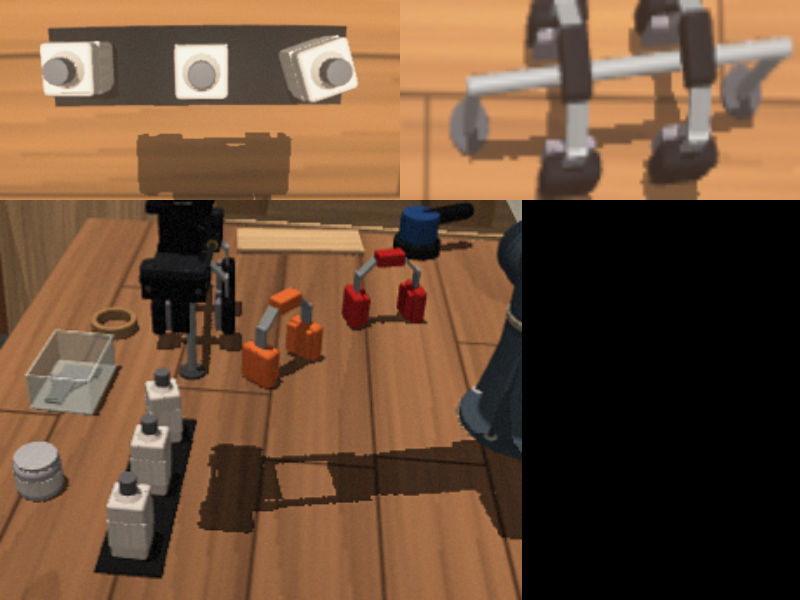

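Three bottles stand in line on the mat (x 0.588-0.592). Both black muffs hang astride the rail (top crop, crowns at columns 575 and 697). The bystanders are in place and there is no third black muff. Handing in.

```bash
python3 -c "
from rig import robot
print(robot.hand_in())"
```

```text
the job is handed in; nothing more can be done
None
```

The job is handed in: both black ear defenders hang astride the rail and the two fallen bottles stand upright on the mat, in line with the standing bottle to within about 4 mm. One of the two is turned about 20° on its spot. The tub, tin and tape were not touched.

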